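Stamp the maker's mark into wooden display plinths on a mallet-struck shuttle press

TASK

Mark this batch of wooden display plinths in the hand press: draw the press's shuttle fully out, lay every plinth down flat in a die cavity of its own outline, slide the shuttle fully home under the bridge, and drive the sprung striking head fully down with the mallet, letting it spring back up. Then stand the mallet back in its rest as you found it, its handle in the saddle, draw the shuttle fully out again, and lay all the stamped plinths flat in the dark wooden tray, side by side and not on one another. Do not shift the paint, cement, model, kit frame, nippers or sanding block lying about the bench.

Things in the scene. Friction and masses are not known exactly. Their poses are not given: they have to be found in the camera images.
- press: hand marking press, fixed: dark steel base 180 mm (its x) by 300 mm (its y), 12 mm thick, on the cutting mat (top 2 mm above the bench), origin at its underside centre, z up. Two pillars at x +-80 mm, y -75 mm carry a blue bridge 185 x 56 mm, top 104 mm above the origin. Under it hangs the ram's platen, 118 mm (x) by 90 mm (y); with the ram up its stamp faces are 27.5 mm above the cavity floors
- shuttle (a joint): aluminium shuttle die on the slideway, m: 0 = fully out, in the open (its centre at the press's y +75 mm), 0.150 = fully home at the stop under the bridge; grows to the press's -y. Friction about 2 N, stays where left. Shuttle 134 mm (x) by 116 mm (y), top 31.5 mm above the press's origin; four cavities 5 mm deep, 3.5 mm wider than their plinths, mouths chamfered 2.5 mm
- shuttle_knob (a point): top centre of the shuttle's red upright knob, 22 mm across, 37 mm tall (its lowest 6 mm 18 mm across), on a flat tongue 120 mm to the press's +y of the shuttle's centre; can be gripped from above; moves with the shuttle
- cavity_round_a (a point): centre of the floor of a round cavity, 43.5 mm in diameter, in the shuttle; moves with it. Its x, y, z axes are those of the press (all four cavities)
- cavity_round_b (a point): centre of the floor of the other round cavity
- cavity_square_a (a point): centre of the floor of a square cavity, 39.5 mm wide, its sides along the press's x and y; moves with the shuttle
- cavity_square_b (a point): centre of the floor of the other square cavity
- ram (a joint): how far the sprung ram is driven down, m: 0 = up, 0.012 = fully down on its stop. A spring pushes it back up with about 3 N at the top and 8 N at the bottom
- striking_top (a point): centre of the flat top of the brass striking head on the ram, a disc 42 mm across (its flat top 36 mm) and 16 mm thick over the middle of the bridge, where the mallet lands (about 156 mm above the press's origin when the ram is up)
- mallet: soft-faced mallet, about 0.34 kg. Head: upright cylinder 39 mm across, 76 mm tall, white face below, red face above; origin at the centre of the white face, z up along the head. Handle: level wooden bar 18 mm wide (its y), 24 mm high, reaching 202 mm along the mallet's -x, centre line 38 mm above the origin
- mallet_grip (a point): point on the centre line of the mallet's handle, 55 mm along the mallet's -x from the head's axis: a good place to grip, from above across the handle
- mallet_rest: plywood mallet rest, fixed on the cutting mat; origin at its underside, below the mallet's head, axes as the mallet's at rest: base from x +35 to -200 mm, 56 mm wide, 10 mm thick. The mallet stands on it on its white face on a round black pad, its origin 10 mm above the rest's; the handle lies in an open saddle at x -161 to -183 mm, gap 32 mm, cheeks up to 50 mm above the origin
- tray: dark wooden tray for finished plinths, fixed on the cutting mat, 250 mm (its x) by 130 mm (its y) outside, 18 mm high, walls and floor 5 mm thick; origin at the centre of its underside
- plinth_round_1: round light-wood plinth, 40 mm in diameter and 15 mm thick, about 18 g; origin at its middle (7.5 mm above its underside), z across its thickness, either face may be up. Absent in some batches. It lies on the cutting mat, whose top is 2 mm above the bench
- plinth_square_1: square medium-brown wood plinth, 36 x 36 mm and 15 mm thick, sides along its x and y, about 19 g; origin at its middle (7.5 mm above its underside), z across its thickness, either face may be up. Absent in some batches. It lies on the cutting mat, whose top is 2 mm above the bench
- plinth_round_2: round light-wood plinth, 40 mm in diameter and 15 mm thick, about 18 g; origin at its middle (7.5 mm above its underside), z across its thickness, either face may be up. Absent in some batches. It lies on the cutting mat, whose top is 2 mm above the bench
- plinth_square_2: square medium-brown wood plinth, 36 x 36 mm and 15 mm thick, sides along its x and y, about 19 g; origin at its middle (7.5 mm above its underside), z across its thickness, either face may be up. Absent in some batches. It lies on the cutting mat, whose top is 2 mm above the bench
- paint_jar: bystander: small red paint jar with a white cap, 34 mm in diameter, 52 mm tall; origin at its underside
- cement_bottle: bystander: glass cement jar with a green cap, 38 mm in diameter, 60 mm tall; origin at its underside
- model_vehicle: bystander: half-built olive model of a tracked vehicle, 120 x 84 x 50 mm; origin at its underside
- kit_frame: bystander: flat olive frame of moulded kit parts, 110 x 150 mm, 9 mm high; origin at its underside
- nippers: bystander: sprue nippers with orange handles, 120 mm long, 14 mm high, lying flat; origin at the pivot's underside, handles to its -x
- sanding_block: bystander: blue sanding block 70 x 35 x 20 mm; origin at its underside
There are look-alikes about, which are no part of the job. Leave any purple or yellow look-alike of the plinth_square_2 alone.

How it is judged:
On the way, in this order (a step that is already met when the one before it is completed fails the run):
1. the shuttle is drawn fully out (value of joint shuttle below 0.005 m), for 0.1 s.
2. every plinth lies seated flat in a cavity of its own outline (((horizontal distance between plinth_round_1 and cavity_round_a below 0.004 m and z of plinth_round_1 in the frame of cavity_round_a below 0.0095 m and angle between the z axis of plinth_round_1 and the z axis of press, either way round below 0.08 rad) or (horizontal distance between plinth_round_1 and cavity_round_b below 0.004 m and z of plinth_round_1 in the frame of cavity_round_b below 0.0095 m and angle between the z axis of plinth_round_1 and the z axis of press, either way round below 0.08 rad)) and ((horizontal distance between plinth_square_1 and cavity_square_a below 0.004 m and z of plinth_square_1 in the frame of cavity_square_a below 0.0095 m and angle between the z axis of plinth_square_1 and the z axis of press, either way round below 0.08 rad) or (horizontal distance between plinth_square_1 and cavity_square_b below 0.004 m and z of plinth_square_1 in the frame of cavity_square_b below 0.0095 m and angle between the z axis of plinth_square_1 and the z axis of press, either way round below 0.08 rad)) and ((horizontal distance between plinth_round_2 and cavity_round_a below 0.004 m and z of plinth_round_2 in the frame of cavity_round_a below 0.0095 m and angle between the z axis of plinth_round_2 and the z axis of press, either way round below 0.08 rad) or (horizontal distance between plinth_round_2 and cavity_round_b below 0.004 m and z of plinth_round_2 in the frame of cavity_round_b below 0.0095 m and angle between the z axis of plinth_round_2 and the z axis of press, either way round below 0.08 rad)) and ((horizontal distance between plinth_square_2 and cavity_square_a below 0.004 m and z of plinth_square_2 in the frame of cavity_square_a below 0.0095 m and angle between the z axis of plinth_square_2 and the z axis of press, either way round below 0.08 rad) or (horizontal distance between plinth_square_2 and cavity_square_b below 0.004 m and z of plinth_square_2 in the frame of cavity_square_b below 0.0095 m and angle between the z axis of plinth_square_2 and the z axis of press, either way round below 0.08 rad))), for 0.2 s.
3. the shuttle is fully home under the bridge with every plinth seated (all of step 2 and value of joint shuttle above 0.147 m), for 0.2 s.
4. the striking head is driven fully down by the mallet with the shuttle home and every plinth seated (all of step 3 and value of joint ram above 0.011 m and contact force between mallet and ram above 1 N), for 0.02 s.
5. the ram is up again, the mallet stands back in its rest and the shuttle is drawn fully out (value of joint shuttle below 0.005 m and value of joint ram below 0.002 m and distance between mallet and mallet_rest below 0.025 m and angle between mallet's own z axis and vertical below 0.06 rad and angle between the x axis of mallet and the x axis of mallet_rest, either way round below 0.12 rad), for 0.1 s.
At the end, for the whole second after the job is handed in: every plinth of the batch lies flat and still on the tray's floor, none stacked; the mallet stands still in its rest, origin within 25 mm of the rest's, upright within 0.06 rad, handle along the rest within 0.12 rad; the shuttle is within 5 mm of fully out, the ram within 2 mm of fully up (all of step 5 and x of plinth_round_1 in the frame of tray between -0.12 and 0.12 m and y of plinth_round_1 in the frame of tray between -0.06 and 0.06 m and z of each of plinth_round_1, plinth_square_1, plinth_round_2, plinth_square_2 in the frame of tray below 0.016 m and angle between the z axis of each of plinth_round_1, plinth_square_1, plinth_round_2, plinth_square_2 and the z axis of tray, either way round below 0.1 rad and linear speed of each of plinth_round_1, plinth_square_1, plinth_round_2, plinth_square_2, mallet below 0.02 m/s and x of plinth_square_1 in the frame of tray between -0.12 and 0.12 m and y of plinth_square_1 in the frame of tray between -0.06 and 0.06 m and x of plinth_round_2 in the frame of tray between -0.12 and 0.12 m and y of plinth_round_2 in the frame of tray between -0.06 and 0.06 m and x of plinth_square_2 in the frame of tray between -0.12 and 0.12 m and y of plinth_square_2 in the frame of tray between -0.06 and 0.06 m); the robot touches nothing.
It fails at once if a bystander (paint jar, cement bottle, model, kit frame, nippers, sanding block) is shifted by more than 40 mm or knocked over (distance of any of paint_jar, cement_bottle, model_vehicle, kit_frame, nippers, sanding_block from where it was at the start of the episode above 0.04 m or angle between any of paint_jar, cement_bottle, model_vehicle, kit_frame, nippers, sanding_block's own z axis and vertical above 0.6 rad).
Of plinth_round_1, plinth_square_1, plinth_round_2, plinth_square_2 only 2 to 4 are there at a start; the rules pass over those that are not, and their reading is None.
At some moment in a run one of plinth_round_1, plinth_square_1, plinth_round_2, plinth_square_2 may be knocked a few centimetres aside while the robot is not near it.
It also fails if it takes over 210 s, if anything falls off the work surface, if the arm or the gripper's body presses on something with over 40 N, if the wrist force passes 120 N, or if a joint passes its speed limit or range.

ROBOT

A 6-joint arm with a two-finger parallel gripper is mounted at the origin on the work surface. World frame = base frame: x ahead of the robot, y to its left, z up, the work surface at z = 0. Lengths are in m, angles in rad, forces in N, time in s.
With the tool pointing down it reaches from about 0.35 to 0.975 m from the base axis. Payload 4.9 kg.
Tool frame: the origin (TCP) lies at the very end of the fingers, on their centre line; the grasp point (between the pads) lies 19 mm behind it; x points along the fingers, z is the direction in which the jaws open and shut, and the axes are right-handed (so a half turn about x gives the same grasp; the last joint's range is limited). The gripper opens to 85 mm and grips with 20 to 120 N. Pads are 22 mm wide; open, the fingers measure 114 mm over their backs; the gripper's body (76 mm by 85 mm) begins 54 mm behind the grasp point. The pads swing forward as they close: fully open they stand 13 mm farther back than shut.
Start: joints at [-1.41, 0.053, 1.613, -0, 1.476, -0.119], TCP at [0.173, -0.601, 0.231] pointing down, gripper open.
Joint ranges: [-3.01, 3.01], [-1.01, 2.22], [0.06, 2.58], [-1.02, 4.17], [0.09, 2.62], [-3.14, 3.14]. Speed limits (rad/s): [2.57, 2.57, 3.14, 3.14, 3.14, 3.14].

INTERFACE

Orientations are given as a unit quaternion [w, x, y, z].
In Python, from plant import manip, vision, job gives the robot as it stands.
- The arm moves only by the tool servo_tool, never from a script. Its arguments are lists of equal length, an entry for each row: "twist": the turn, a rotation vector about the world's x, y, z in rad, a list of three; "xyz": the shift along the world's x, y, z in cm, a list of three; "fingers": the opening, from 0 (shut) to 1 (fully open). In form: {"twist": [[wx, wy, wz], ...], "xyz": [[x, y, z], ...], "fingers": [fingers, ...]}. A call has 1 to 8 rows; each row shifts and turns the commanded pose from where the row before left it; what a row does not reach is not made up. A row lasts 1/8 s, in which the tool goes at most 62.5 mm and 10.7 degrees, less where a joint would pass 70% of its speed; a pose out of reach is approached as far as the arm can. A call with a gripper value outside its range is refused whole. The fingers move at their own pace and stop on an object; the grip force is fixed at half the most. Time passes only in rows, so rows that do not move let the fingers close. It gives the time, the measured TCP pose, the force and the opening at its end, in the units of the state.
- manip.state(): the state, without advancing time (a new reading comes with each control period).
- vision.grab_frame(name): name is "side" or "top"; returns the picture (400x640x3 uint8, red, green, blue); there is no depth.
- vision.get_calibration(name): a dict with "camera_matrix" (3x3 intrinsics, pixels), "k1" (the pictures are not rectified: a ray, as slopes to the right and down, at radius r is drawn at 1 + k1 r^2 times it, then the intrinsics apply), "origin" and "orientation" of the camera in the world. Camera axes: x right, y up, looking along -z (the intrinsics and any distortion apply to the point x, -y, -z); pixel columns grow to the right and rows downward; lengths in m; the calibration is good to about 2 mm. A picture is of the moment at which its call begins. get_calibration takes no time and is no camera call.
- job.job_done(): hands the job in, once; it reports no verdict.
Trained networks look in the newest picture that a camera, given by its name, has taken for a name from the list of things; names that differ only in an ending like _2 or _b are one class to them, and where a whole thing is asked for, a point or a joint stands for the part that bears it (a point fixed in the world has none). Each returns a list of dicts, best first, with "score" (0 to 1); they miss things now and then, are a little off and sometimes report something else, mostly with a low value. They report only what shows in the picture. A call takes as long as a camera call. They do not tell look-alikes from the thing itself.
- vision.spot_in(camera, label): "extent" ([centre column, centre row, width, height] in pixels, round what is visible of it).
The state is a dict: "time": time; "joint_pos": joint angles; "joint_vel": joint speeds; "joint_efforts": joint torques, N m; "tool_pos": TCP position; "tool_rot": TCP orientation; "contact_force": force on the tool from outside, world axes, zero at the start; "ft_torque": the same for the moment, N m; "gripper_width": opening from 0.0 (shut) to 1.0 (fully open).
Only numpy, scipy, OpenCV 4.12 (cv2) and the standard library are available. Lean on these libraries where they do the work, as an engineer would, in place of code of your own. Each camera call takes 0.05 s, during which the arm holds its last target.

## Working session

There is one attempt and no reset: what is moved stays moved. The work goes in short steps, Python scripts to look and compute and a tool call to move; the robot and the scene stay as the last step left them, time stands still between calls to the robot, and variables do not carry over. Pictures are saved under pics/ and viewed, and the job is handed in when it is done.

Besides the shell and the picture viewer there is one more tool, called after "Emit:" as name(argument=value, ...), one argument or row to a line, values as JSON. servo_tool: Moves the arm, as the interface text tells. Its arguments: {"type":"object","properties":{"twist":{"type":"array","items":{"type":"array","items":{"type":"number"}}},"xyz":{"type":"array","items":{"type":"array","items":{"type":"number"}}},"fingers":{"type":"array","items":{"type":"number"}}},"required":["twist","xyz","fingers"]}

```bash
ls; mkdir -p pics; python3 - <<'E'
from plant import manip, vision, job
import cv2
print(manip.state())
for n in ("side","top"):
    im=vision.grab_frame(n); cv2.imwrite(f"pics/{n}0.png",im[:,:,::-1]); print(n,vision.get_calibration(n))
E
```

```text
pics
{'time': 0.0, 'joint_pos': array([-1.41000952e+00,  5.33782066e-02,  1.61429795e+00, -1.88418394e-05,
        1.47601253e+00, -1.18972455e-01]), 'joint_vel': array([-0.00025794, -0.00016238,  0.00049253, -0.00047246,  0.00129331,
        0.00041089]), 'joint_efforts': array([-2.69561591e-03, -3.93687415e+01, -3.70181608e+01, -1.99059573e-04,
        7.17474803e-03,  7.45482652e-06]), 'tool_pos': array([ 0.17248812, -0.60007247,  0.23004743]), 'tool_rot': array([ 0.56428899,  0.42591184,  0.56536787, -0.42489554]), 'contact_force': array([-0.43345874,  0.66760536,  0.20084534]), 'ft_torque': array([0.00350074, 0.00569622, 0.00945598]), 'gripper_width': 1.0022112248134887}
side {'camera_matrix': array([[517.20021943,   0.        , 314.77185845],
       [  0.        , 517.20021943, 194.08502376],
       [  0.        ,   0.        ,   1.        ]]), 'k1': -0.153567142887833, 'origin': array([-0.01175456,  0.93188217,  0.84066424]), 'orientation': array([-0.25966033, -0.12291376,  0.44793667,  0.84665309])}
top {'camera_matrix': array([[403.44725905,   0.        , 315.74953915],
       [  0.        , 403.44725905, 202.41511454],
       [  0.        ,   0.        ,   1.        ]]), 'k1': 0.01756194709847616, 'origin': array([0.40767433, 0.04828556, 1.03374555]), 'orientation': array([-0.70541546, -0.05153284,  0.03922963,  0.7058289 ])}
```

View pics/top0.png

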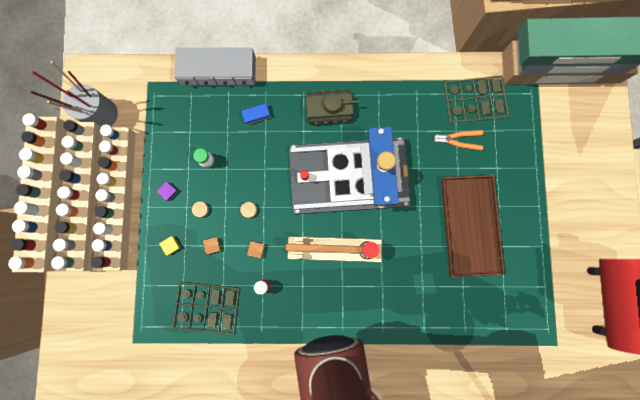

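View pics/side0.png

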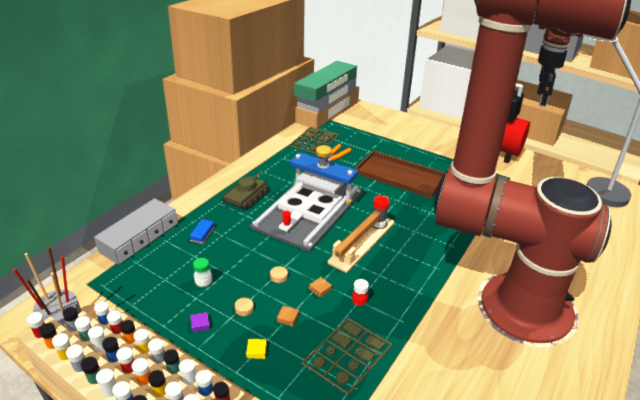

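```bash
cat > h.py <<'E'
from plant import manip, vision, job
import numpy as np, cv2
from scipy.spatial.transform import Rotation as R
from scipy.optimize import least_squares
def cam(n):
    c=vision.get_calibration(n); q=c["orientation"]
    Rw=R.from_quat([q[1],q[2],q[3],q[0]]).as_matrix()@np.diag([1,-1,-1.])
    return c["camera_matrix"],np.array([c["k1"],0,0,0,0.]),np.array(c["origin"]),Rw
def proj(n,P):
    K,d,o,Rw=cam(n); P=np.atleast_2d(np.float64(P))
    rv,_=cv2.Rodrigues(Rw.T); return cv2.projectPoints(P,rv,-Rw.T@o,K,d)[0].reshape(-1,2)
def unproj(n,uv,z):
    K,d,o,Rw=cam(n); uv=np.float64(uv).reshape(-1,1,2)
    s=cv2.undistortPoints(uv,K,d).reshape(-1,2)
    r=np.c_[s,np.ones(len(s))]@Rw.T
    t=(z-o[2])/r[:,2]; return o+t[:,None]*r
def rect(n,im,x0,x1,y0,y1,z,s=1000):
    # metric map: image up=+x, left=+y ; s px per m
    H,W=int((x1-x0)*s),int((y1-y0)*s)
    jj,ii=np.meshgrid(np.arange(W),np.arange(H))
    P=np.stack([x1-ii/s,y1-jj/s,np.full(ii.shape,z)],-1).reshape(-1,3)
    m=proj(n,P).astype(np.float32).reshape(H,W,2)
    return cv2.remap(im,m[...,0],m[...,1],cv2.INTER_CUBIC)
def snap(n,tag=None):
    im=vision.grab_frame(n)
    if tag: cv2.imwrite(f"pics/{tag}.png",im[:,:,::-1])
    return im
def st():
    s=manip.state(); q=s["tool_rot"]; M=R.from_quat([q[1],q[2],q[3],q[0]]).as_matrix()
    a=np.degrees(np.arctan2(M[1,2],M[0,2]))
    print("t %.2f"%s["time"],"tcp",np.round(s["tool_pos"]*100,2),"appr",np.round(M[:,0],3),"jaw deg %.1f"%a,"F",np.round(s["contact_force"],1),"w %.3f"%s["gripper_width"])
    return s
E
python3 - <<'E'
from h import *
st()
for c in ("top","side"):
    im=snap(c)
    for l in ("plinth_round_1","plinth_square_1","shuttle","shuttle_knob","striking_top","mallet","mallet_grip","tray","press"):
        for r in vision.spot_in(c,l)[:5]:
            e=r["extent"]; print(c,l,"%.2f"%r["score"],np.round(e,1))
im=cv2.imread("pics/top0.png")
cv2.imwrite("pics/c1.png",cv2.resize(im[110:330,140:420],None,fx=2.8,fy=2.7,interpolation=cv2.INTER_CUBIC))
E
```

```text
t 0.10 tcp [ 17.25 -60.01  23.02] appr [-0.     0.002 -1.   ] jaw deg -74.0 F [-0.2  0.4 -0.2] w 1.001
top plinth_round_1 0.76 [248.4 211.4  15.5  14.9]
top plinth_round_1 0.75 [199.1 210.6  15.4  13.1]
top plinth_round_1 0.32 [331.1 250.1  92.2  13.4]
top plinth_round_1 0.19 [210.6 248.1  20.8  19.5]
top plinth_square_1 0.74 [256.5 250.6  17.7  17.1]
top plinth_square_1 0.73 [170.  245.5  20.6  16.4]
top plinth_square_1 0.62 [167.  192.9  18.4  19.5]
top plinth_square_1 0.58 [333.8 174.6  74.3  52.1]
top plinth_square_1 0.55 [211.  244.6  17.4  17.1]
top shuttle 0.85 [335.4 174.7  75.3  54.8]
top shuttle_knob 0.65 [337.1 175.   74.3  54.6]
top shuttle_knob 0.21 [199.4 211.2  13.7  16.7]
top striking_top 0.63 [379.  169.4  40.7  50.5]
top striking_top 0.34 [472.3 225.8  63.8 101.4]
top striking_top 0.23 [332.1 249.4  96.1  13.5]
top mallet 0.95 [332.8 249.8  95.3  15. ]
top mallet_grip 0.74 [336.7 173.2  71.2  54.7]
top mallet_grip 0.59 [331.4 249.8  94.   17.1]
top mallet_grip 0.31 [263.  285.4  13.3  17.6]
top press 0.74 [347.6 170.4 116.1  84.8]
side plinth_round_1 0.62 [244.2 305.4  20.3  16.1]
side plinth_round_1 0.58 [275.4 273.9  19.   15.9]
side plinth_square_1 0.72 [320.8 287.5  18.9  19.2]
side plinth_square_1 0.63 [200.7 322.4  21.3  14.1]
side plinth_square_1 0.37 [310.4 208.6  60.1  48.9]
side shuttle 0.82 [308.3 207.2  64.2  47.7]
side shuttle_knob 0.75 [311.1 206.8  61.8  47.9]
side striking_top 0.96 [317.6 168.3  51.5  48.4]
side mallet 0.60 [306.  198.6 110.4 102.9]
side mallet_grip 0.74 [361.6 226.8  51.1  62.1]
side mallet_grip 0.70 [361.6 291.6  16.9  27. ]
side mallet_grip 0.48 [343.8 354.5  81.6  75.7]
side mallet_grip 0.22 [311.2 207.9  61.9  43.4]
side tray 0.78 [397.7 173.1  86.6  44.2]
side press 0.76 [306.1 201.2 112.8 101.7]
```

View pics/c1.png

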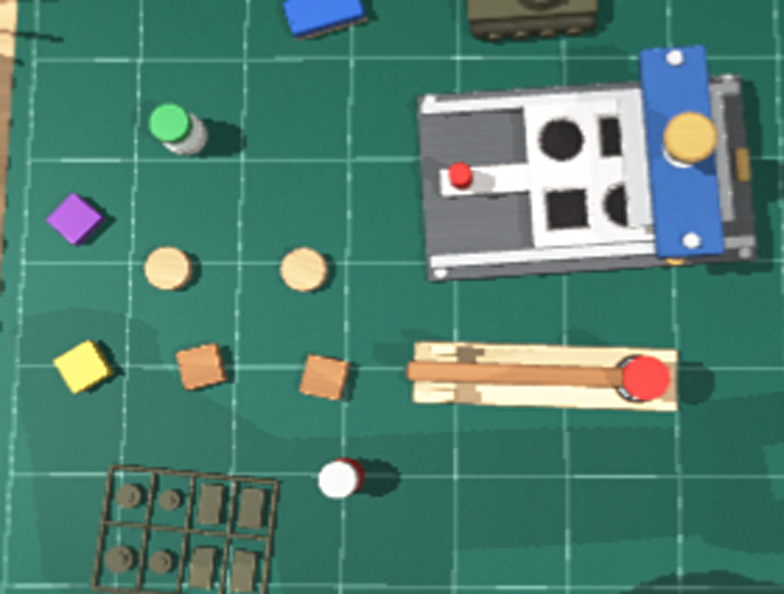

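```bash
python3 - <<'E'
from h import *
im=cv2.imread("pics/top0.png")
c=cv2.resize(im[120:220,280:420],None,fx=5.7,fy=5.7,interpolation=cv2.INTER_CUBIC)
for k in range(0,140,10): cv2.putText(c,str(280+k),(int(k*5.7),8),0,.3,(255,255,255)); cv2.line(c,(int(k*5.7),10),(int(k*5.7),16),(255,255,255))
for k in range(0,100,10): cv2.putText(c,str(120+k),(0,int(k*5.7)+4),0,.3,(255,255,255))
cv2.imwrite("pics/c2.png",c)
hsv=cv2.cvtColor(im,cv2.COLOR_BGR2HSV)
for n,(u,v) in dict(r1=(200,210),r2=(249,210),s1=(211,245),s2=(256,250),purple=(167,191),yellow=(170,246)).items():
    print(n,hsv[v,u],hsv[v-13,u])
E
```

```text
r1 [ 22  77 250] [ 82 142 126]
r2 [ 21  81 249] [ 82 151 120]
s1 [ 13 134 228] [ 82 135 132]
s2 [ 14 133 228] [ 82 144 124]
purple [140 135 227] [ 82 135 130]
yellow [ 29 124 254] [ 82 129 125]
```

View pics/c2.png

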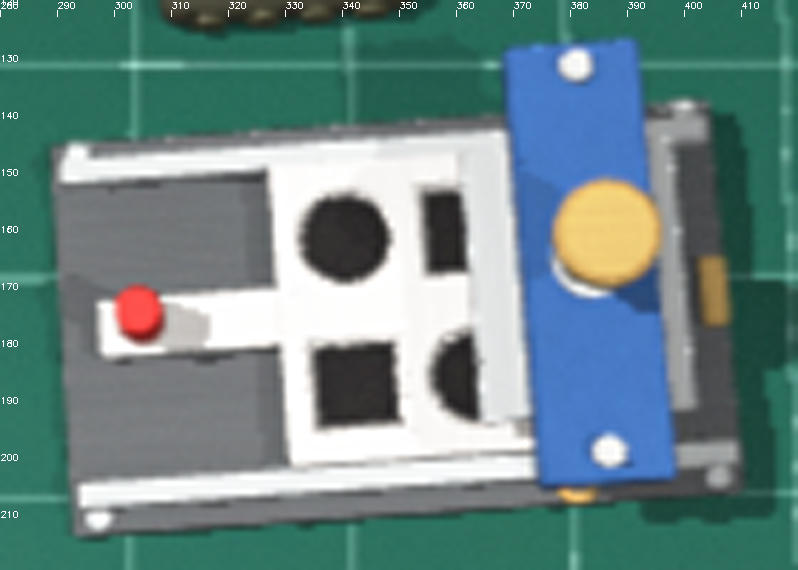

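```bash
python3 - <<'E'
from h import *
f=lambda p:[280+(p[0]+.5)/5.7-.5,120+(p[1]+.5)/5.7-.5]
base=[((52,148),(-.0,0))]
obs=[((52,148),(.09,.15,.012)),((77,533),(-.09,.15,.012)),((742,490),(-.09,-.15,.012)),
((504,47),(.0925,-.075+.028,.104)),((635,38),(.0925,-.103,.104)),((676,478),(-.0925,-.103,.104)),((540,486),(-.0925,-.047,.104)),((607,232),(0,-.075,.156))]
px=np.array([f(o[0]) for o in obs]); L=np.array([o[1] for o in obs])
def W(p,L):
    c,s=np.cos(p[2]),np.sin(p[2]); L=np.atleast_2d(L)
    return np.c_[p[0]+c*L[:,0]-s*L[:,1],p[1]+s*L[:,0]+c*L[:,1],.002+L[:,2]]
r=least_squares(lambda p:(proj("top",W(p,L))-px).ravel(),[.48,0,0])
p=r.x;print("press",p,np.round(r.fun.reshape(-1,2),2))
def inv(p,P):
    d=P[:,:2]-p[:2]; c,s=np.cos(p[2]),np.sin(p[2]); return np.c_[c*d[:,0]+s*d[:,1],-s*d[:,0]+c*d[:,1]]
for n,q,z in [("shTL",(268,170),.0335),("shBL",(290,466),.0335),("roundL",(344,237),.031),("sqL",(356,384),.031),("knob",(137,308),.060),("knob",(137,308),.066),("knobshaft base?",(137,308),.05),("sqR left edge mid",(424,232),.031),("rdR left edge",(432,374),.031)]:
    P=unproj("top",f(q),z); print(n,np.round(P*100,2),np.round(inv(p,P)*100,2))
# plinths + others
im=cv2.imread("pics/top0.png"); big=cv2.resize(im,None,fx=4,fy=4,interpolation=cv2.INTER_CUBIC)
hsv=cv2.cvtColor(big,cv2.COLOR_BGR2HSV)
m=((hsv[...,0]<27)&(hsv[...,1]>50)&(hsv[...,2]>185)).astype(np.uint8)
for n,(u,v) in dict(r1=(200,210),r2=(249,210),s1=(211,245),s2=(256,250)).items():
    k=np.zeros_like(m); k[(v-12)*4:(v+12)*4,(u-12)*4:(u+12)*4]=1
    nn,lab,stt,cen=cv2.connectedComponentsWithStats(m*k); i=1+np.argmax(stt[1:,4])
    cc=(cen[i]+.5)/4-.5; P=unproj("top",cc,.017)[0]
    cs,_=cv2.findContours((lab==i).astype(np.uint8),0,2)
    pts=unproj("top",(cs[0].reshape(-1,2)+.5)/4-.5,.017)[:,:2]*1000
    rc=cv2.minAreaRect(pts.astype(np.float32))
    print(n,np.round(cc,1),np.round(P*100,2),"minrect",np.round(rc[0],1),np.round(rc[1],1),round(rc[2],1))
# tray corners
E
```

```text
press [ 0.61021807 -0.01776564  0.0661884 ] [[-0.54 -0.6 ]
 [-0.89  0.64]
 [ 0.51  0.25]
 [-0.27 -0.1 ]
 [ 0.4  -0.17]
 [ 0.37  0.02]
 [-0.03  0.25]
 [ 0.33 -0.34]]
shTL [[67.27  3.82  3.35]] [[6.6  5.18]]
shBL [[53.95  2.9   3.35]] [[-6.74  5.13]]
roundL [[64.26  0.45  3.1 ]] [[3.38 2.01]]
sqL [[ 5.763e+01 -3.000e-02  3.100e+00]] [[-3.27  1.96]]
knob [[60.49  9.51  6.  ]] [[ 0.21 11.3 ]]
knob [[60.36  9.49  6.6 ]] [[ 0.09 11.28]]
knobshaft base? [[60.69  9.56  5.  ]] [[ 0.42 11.34]]
sqR left edge mid [[64.47 -3.11  3.1 ]] [[ 3.36 -1.56]]
rdR left edge [[58.07 -3.39  3.1 ]] [[-3.05 -1.41]]
r1 [199.1 208.9] [52.29 36.29  1.7 ] minrect [523.  362.9] [38.6 38.4] 89.9
r2 [247.8 209.4] [52.15 23.87  1.7 ] minrect [521.5 238.6] [39.3 39. ] 27.3
s1 [210.9 245.2] [43.09 32.98  1.7 ] minrect [430.9 329.5] [36.  35.9] 14.9
s2 [255.1 249.3] [42.07 21.82  1.7 ] minrect [420.7 218.1] [35.5 35.8] 77.8
```

Emit:
servo_tool(
  twist=[
    [0, 0, 0.085],
    [0, 0, 0.085],
    [0, 0, 0.085],
    [0, 0, 0.085],
    [0, 0, 0.085],
    [0, 0, 0.085],
    [0, 0, 0.085],
    [0, 0, 0.085],
  ],
  xyz=[
    [2.7, 4.35, 0],
    [2.7, 4.35, 0],
    [2.7, 4.35, 0],
    [2.7, 4.35, 0],
    [2.7, 4.35, 0],
    [2.7, 4.35, 0],
    [2.7, 4.35, 0],
    [2.7, 4.35, 0],
  ],
  fingers=[0.6, 0.6, 0.6, 0.6, 0.6, 0.6, 0.6, 0.6],
)

```text
time: 2.1
tool_pos: [0.3893, -0.2512, 0.2316]
tool_rot: [0.675, 0.212, 0.674, -0.212]
contact_force: [1.1, 0.2, 0.6]
gripper_width: 0.597
```

Emit:
servo_tool(
  twist=[
    [0, 0, 0.085],
    [0, 0, 0.085],
    [0, 0, 0.085],
    [0, 0, 0.085],
    [0, 0, 0.085],
    [0, 0, 0.085],
    [0, 0, 0.085],
    [0, 0, 0.085],
  ],
  xyz=[
    [2.7, 4.35, 0],
    [2.7, 4.35, 0],
    [2.7, 4.35, 0],
    [2.7, 4.35, 0],
    [2.7, 4.35, 0],
    [2.7, 4.35, 0],
    [2.7, 4.35, 0],
    [2.7, 4.35, 0],
  ],
  fingers=[0.6, 0.6, 0.6, 0.6, 0.6, 0.6, 0.6, 0.6],
)

```text
time: 3.1
tool_pos: [0.6054, 0.0969, 0.2315]
tool_rot: [0.707, -0.026, 0.706, 0.025]
contact_force: [0.3, -1.1, -1.0]
gripper_width: 0.601
```

```bash
python3 - <<'E'
from h import *
st(); snap("side","s1"); 
im=cv2.imread("pics/s1.png"); cv2.imwrite("pics/s1c.png",cv2.resize(im[130:290,230:430],None,fx=4,fy=3.7,interpolation=cv2.INTER_CUBIC))
E
```

```text
t 3.10 tcp [60.54  9.69 23.15] appr [ 0. -0. -1.] jaw deg 4.1 F [ 0.3 -1.1 -1. ] w 0.601
```

View pics/s1c.png

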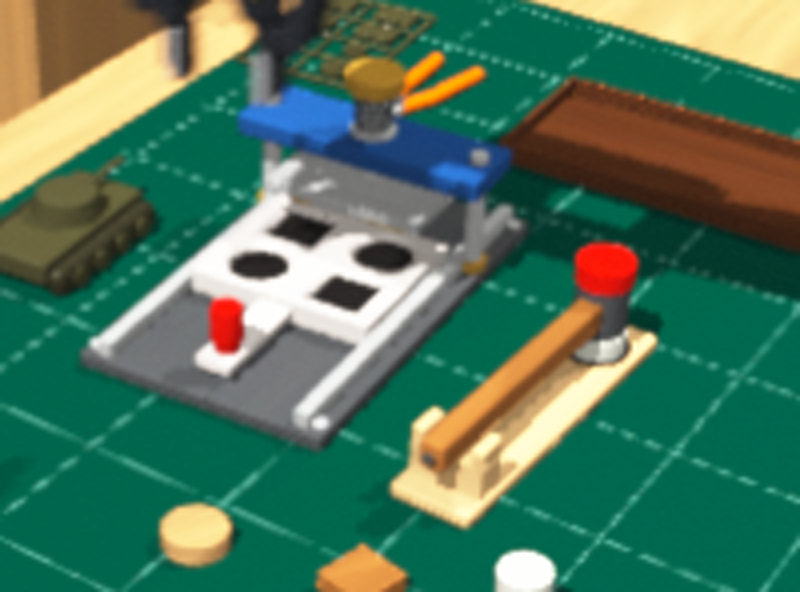

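```bash
python3 - <<'E'
from h import *
a=[230+(226+.5)/4-.5,130+(304+.5)/3.7-.5]
b=[280+(137+.5)/5.7-.5,120+(308+.5)/5.7-.5]
f=lambda P:np.r_[proj("side",P)[0]-a,proj("top",P)[0]-b]
r=least_squares(f,[.6,.095,.06]);print(r.x,r.fun)
E
```

```text
[0.60295939 0.09463091 0.06827234] [-0.10247119 -0.02499114  0.04713115  0.09109217]
```

Emit:
servo_tool(
  twist=[
    [0, 0, 0],
    [0, 0, 0],
    [0, 0, 0],
    [0, 0, 0],
    [0, 0, 0],
    [0, 0, 0],
    [0, 0, 0],
    [0, 0, 0],
  ],
  xyz=[
    [-0.25, -0.2, -4.5],
    [0, 0, -4.5],
    [0, 0, -4.5],
    [0, 0, -3.6],
    [0, 0, -2],
    [0, 0, 0],
    [0, 0, 0],
    [0, 0, 0],
  ],
  fingers=[0.6, 0.6, 0.6, 0.6, 0.6, 0, 0, 0],
)

```text
time: 4.15
tool_pos: [0.6028, 0.0933, 0.0417]
tool_rot: [0.707, -0.024, 0.706, 0.024]
contact_force: [-1.1, -0.3, -0.1]
gripper_width: 0.23
```

Emit:
servo_tool(
  twist=[
    [0, 0, 0],
    [0, 0, 0],
    [0, 0, 0],
    [0, 0, 0],
    [0, 0, 0],
    [0, 0, 0],
    [0, 0, 0],
  ],
  xyz=[
    [-0.05, 0.7, 0],
    [-0.12, 1.8, 0],
    [-0.12, 1.8, 0],
    [-0.12, 1.8, 0],
    [-0.09, 1.3, 0],
    [-0.05, 0.8, 0],
    [0, 0.1, 0],
  ],
  fingers=[0, 0, 0, 0, 0, 0, 0],
)

```text
time: 5.03
tool_pos: [0.5974, 0.1753, 0.0417]
tool_rot: [0.707, -0.027, 0.706, 0.023]
contact_force: [-2.1, -12.5, 7.1]
gripper_width: 0.234
```

```bash
python3 - <<'E'
from h import *
st(); snap("top","t2"); 
im=cv2.imread("pics/t2.png"); cv2.imwrite("pics/t2c.png",cv2.resize(im[120:220,240:420],None,fx=4.4,fy=4.4,interpolation=cv2.INTER_CUBIC))
E
```

```text
t 5.03 tcp [59.74 17.53  4.17] appr [ 0.002 -0.006 -1.   ] jaw deg 4.1 F [ -2.1 -12.5   7.1] w 0.234
```

View pics/t2c.png

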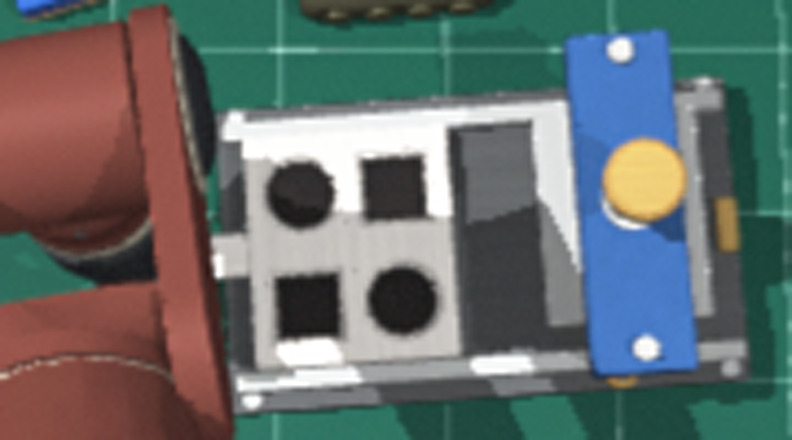

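Emit:
servo_tool(
  twist=[
    [0, 0, 0],
    [0, 0, 0],
    [0, 0, 0],
    [0, 0, 0],
    [0, 0, 0],
    [0, 0, 0],
    [0, 0, 0],
  ],
  xyz=[
    [0, -0.1, 0],
    [0, 0, 0],
    [0, 0, 3.5],
    [0, 0, 4.5],
    [-3.8, 3.2, 0],
    [-3.8, 3.2, 0],
    [0, 0, 0],
  ],
  fingers=[0.65, 0.65, 0.65, 0.65, 0.65, 0.65, 0.65],
)

```text
time: 5.95
tool_pos: [0.5182, 0.2417, 0.1199]
tool_rot: [0.706, -0.025, 0.707, 0.026]
contact_force: [0.8, -0.6, 1.0]
gripper_width: 0.648
```

```bash
python3 - <<'E'
from h import *
st(); im=snap("top","t3"); 
r=rect("top",im,.48,.74,-.03,.20,.0335,s=3000); cv2.imwrite("pics/r3.png",r[:,:,::-1][:600+180])
im=snap("side","s3");im=cv2.imread("pics/s3.png"); cv2.imwrite("pics/s3c.png",cv2.resize(im[130:330,180:430],None,fx=3.2,fy=3,interpolation=cv2.INTER_CUBIC))
E
```

```text
t 5.95 tcp [51.82 24.17 11.99] appr [-0.001  0.001 -1.   ] jaw deg 4.2 F [ 0.8 -0.6  1. ] w 0.648
```

View pics/r3.png

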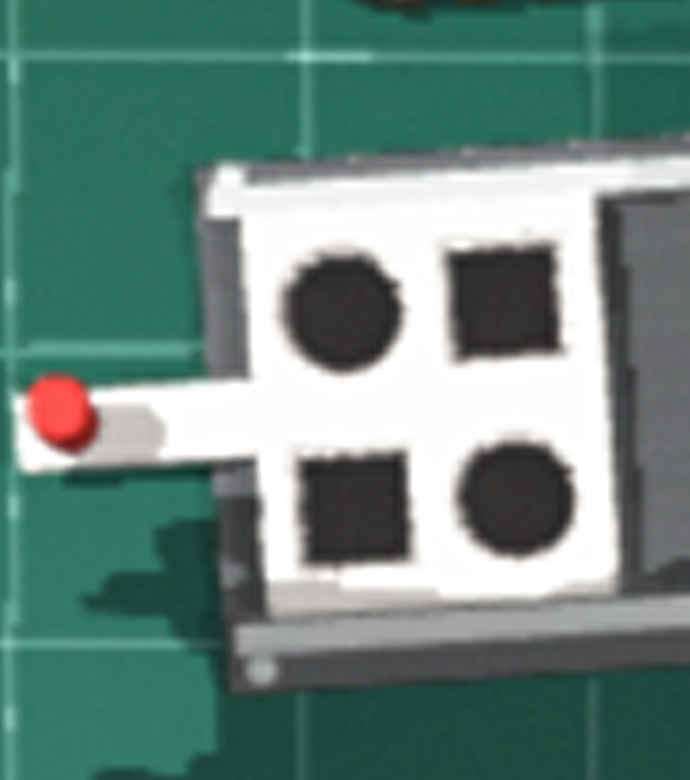

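View pics/s3c.png

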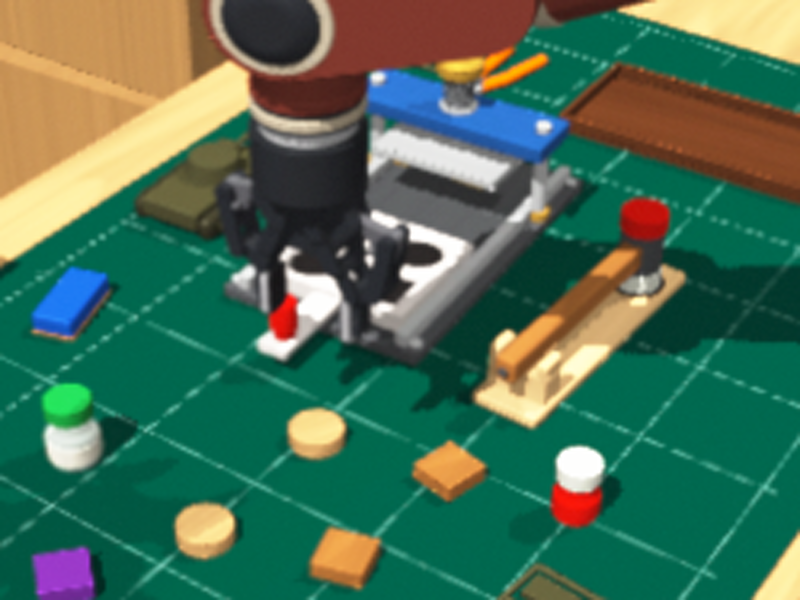

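```bash
cat > cav.py <<'E'
from h import *
im=cv2.imread("pics/t3.png")
big=cv2.resize(im,None,fx=4,fy=4,interpolation=cv2.INTER_CUBIC); g=big.max(2)
p=np.array([.6102,-.0178,.0662])
out=[]
for z in (.0285,.031):
  for n,(sx,sy) in dict(rL=(1,1),sR=(1,-1),sL=(-1,1),rR=(-1,-1)).items():
    L=np.array([.033*sx,.075+.0275*sy]); c,s=np.cos(p[2]),np.sin(p[2])
    P=[p[0]+c*L[0]-s*L[1],p[1]+s*L[0]+c*L[1],z]; u=proj("top",P)[0]
    m=np.zeros_like(g); cv2.circle(m,tuple(int(v) for v in u*4),52,255,-1)
    m=((g<120)&(m>0)).astype(np.uint8)
    nn,lab,stt,cen=cv2.connectedComponentsWithStats(m); i=1+np.argmax(stt[1:,4])
    Q=unproj("top",(cen[i]+.5)/4-.5,z)[0]
    print(n,z,"pred",np.round(np.array(P)*100,2),"meas",np.round(Q*100,2),"area mm2",stt[i,4]/16*(2.5**2))
    out.append(Q[:2])
o=np.array(out[4:]); 
print("axis along y:",np.degrees(np.arctan2(-(o[0]-o[1])[0],(o[0]-o[1])[1])),np.linalg.norm(o[0]-o[1]),"x:",np.degrees(np.arctan2((o[0]-o[2])[1],(o[0]-o[2])[0])),np.linalg.norm(o[0]-o[2]),np.linalg.norm(o[1]-o[3]),np.linalg.norm(o[2]-o[3]), o.mean(0))
E
python3 cav.py
```

```text
rL 0.0285 pred [63.63  8.67  2.85] meas [63.7   8.6   2.85] area mm2 1093.359375
sR 0.0285 pred [64.    3.18  2.85] meas [64.06  3.21  2.85] area mm2 1172.65625
sL 0.0285 pred [57.05  8.23  2.85] meas [57.11  8.19  2.85] area mm2 1201.5625
rR 0.0285 pred [57.41  2.74  2.85] meas [57.48  2.78  2.85] area mm2 1107.421875
rL 0.031 pred [63.63  8.67  3.1 ] meas [63.64  8.59  3.1 ] area mm2 1093.359375
sR 0.031 pred [64.    3.18  3.1 ] meas [64.    3.21  3.1 ] area mm2 1172.65625
sL 0.031 pred [57.05  8.23  3.1 ] meas [57.07  8.18  3.1 ] area mm2 1201.5625
rR 0.031 pred [57.41  2.74  3.1 ] meas [57.43  2.79  3.1 ] area mm2 1107.421875
axis along y: 3.8129085335483786 0.053886795797173405 x: 3.5089876848201325 0.06583888875178004 0.06580941406575172 0.054116528846696085 [0.60536774 0.05692238]
```

Emit:
servo_tool(
  twist=[
    [0, 0, 0],
    [0, 0, 0],
    [0, 0, 0],
    [0, 0, 0],
    [0, 0, 0],
    [0, 0, 0],
    [0, 0, 0],
  ],
  xyz=[
    [0.33, -0.3, -3.5],
    [0, 0, -4],
    [0, 0, -2.5],
    [0, 0, -1.3],
    [0, 0, 0],
    [0, 0, 0],
    [0, 0, 0],
  ],
  fingers=[0.65, 0.65, 0.65, 0.65, 0, 0, 0],
)

```text
time: 6.92
tool_pos: [0.5251, 0.2366, 0.0088]
tool_rot: [0.708, -0.024, 0.706, 0.025]
contact_force: [-0.2, -0.1, -0.3]
gripper_width: 0.435
```

```bash
python3 - <<'E'
from h import *
st(); snap("side","s4");im=cv2.imread("pics/s4.png"); cv2.imwrite("pics/s4c.png",cv2.resize(im[190:330,180:380],None,fx=4,fy=4,interpolation=cv2.INTER_CUBIC))
E
```

```text
t 6.92 tcp [52.51 23.66  0.88] appr [ 0.003  0.001 -1.   ] jaw deg 3.9 F [-0.2 -0.1 -0.3] w 0.435
```

View pics/s4c.png

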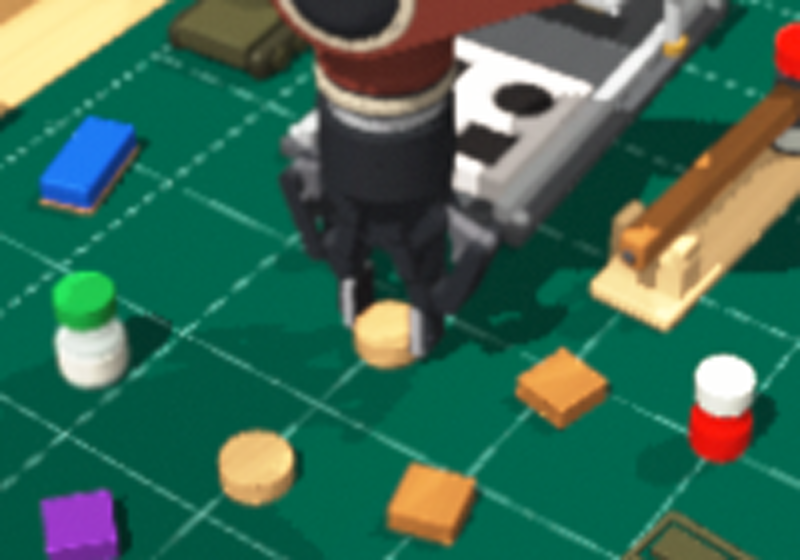

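Emit:
servo_tool(
  twist=[
    [0, 0, 0],
    [0, 0, 0],
    [0, 0, 0],
    [0, 0, 0],
    [0, 0, 0],
    [0, 0, 0],
    [0, 0, 0],
    [0, 0, 0],
  ],
  xyz=[
    [0, 0, 3.5],
    [0, 0, 5],
    [1.2, -5.2, 0],
    [1.2, -5.2, 0],
    [1.2, -5.2, 0],
    [1.1, -4.2, 0],
    [0.24, -1.2, -1],
    [0, 0, -2],
  ],
  fingers=[0, 0, 0, 0, 0, 0, 0, 0],
)

```text
time: 7.98
tool_pos: [0.5742, 0.0262, 0.0625]
tool_rot: [0.708, -0.024, 0.706, 0.024]
contact_force: [-0.4, -0.1, -0.3]
gripper_width: 0.432
```

Emit:
servo_tool(
  twist=[
    [0, 0, 0],
  ],
  xyz=[
    [0, 0, 0],
  ],
  fingers=[0],
)

```text
time: 8.1
tool_pos: [0.5706, 0.0278, 0.059]
tool_rot: [0.705, -0.024, 0.709, 0.025]
contact_force: [0.3, 0.8, -0.4]
gripper_width: 0.436
```

```bash
python3 - <<'E'
from h import *
st(); snap("top","t5");snap("side","s5");
a=cv2.imread("pics/s5.png");b=cv2.imread("pics/t5.png")
a=cv2.resize(a[140:240,250:380],(520,400),interpolation=cv2.INTER_CUBIC)
b=cv2.resize(b[130:250,180:380],(400*200//240*1,200),interpolation=cv2.INTER_CUBIC)
b=cv2.resize(b,(520,312)); cv2.imwrite("pics/s5c.png",a)
cv2.imwrite("pics/t5c.png",b)
E
```

```text
t 8.10 tcp [57.06  2.78  5.9 ] appr [-0.006  0.001 -1.   ] jaw deg 4.0 F [ 0.3  0.8 -0.4] w 0.436
```

View pics/s5c.png

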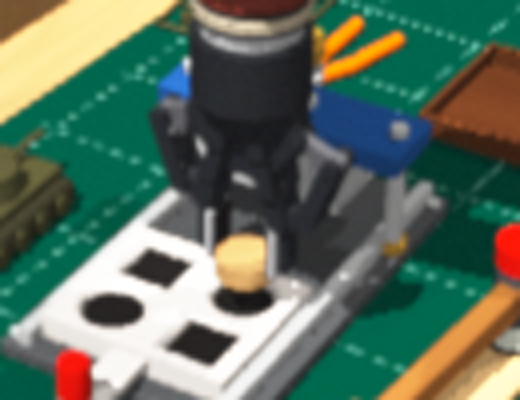

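View pics/t5.png

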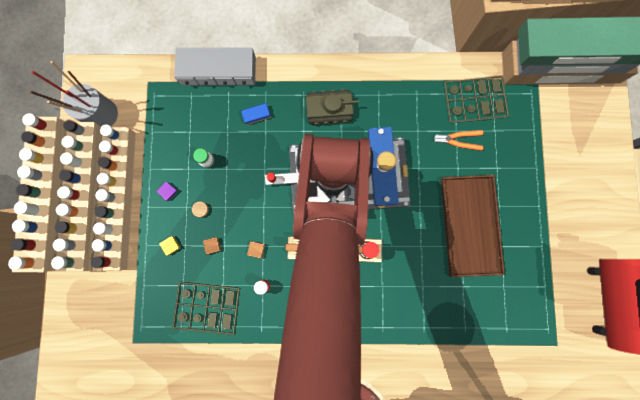

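Emit:
servo_tool(
  twist=[
    [0, 0, 0],
    [0, 0, 0],
  ],
  xyz=[
    [0, 0, 0],
    [0, 0, 0],
  ],
  fingers=[0, 0],
)

```text
time: 8.45
tool_pos: [0.5737, 0.0268, 0.0629]
tool_rot: [0.707, -0.025, 0.706, 0.025]
contact_force: [0.9, 0.2, 0.1]
gripper_width: 0.44
```

Emit:
servo_tool(
  twist=[
    [0, 0, 0],
    [0, 0, 0],
    [0, 0, 0],
    [0, 0, 0],
  ],
  xyz=[
    [0.08, -0.09, -1.2],
    [0, 0, -1.0],
    [0, 0, -0.6],
    [0, 0, 0],
  ],
  fingers=[0, 0, 0, 0],
)

```text
time: 8.95
tool_pos: [0.5739, 0.0254, 0.0337]
tool_rot: [0.706, -0.024, 0.707, 0.024]
contact_force: [0.4, -1.2, 0.6]
gripper_width: 0.437
```

```bash
python3 - <<'E'
from h import *
st(); snap("side","s6")
a=cv2.imread("pics/s6.png")
a=cv2.resize(a[140:240,250:380],(780,600),interpolation=cv2.INTER_CUBIC)
cv2.imwrite("pics/s6c.png",a)
E
```

```text
t 8.95 tcp [57.39  2.54  3.37] appr [-0.001  0.    -1.   ] jaw deg 3.9 F [ 0.4 -1.2  0.6] w 0.437
```

View pics/s6c.png

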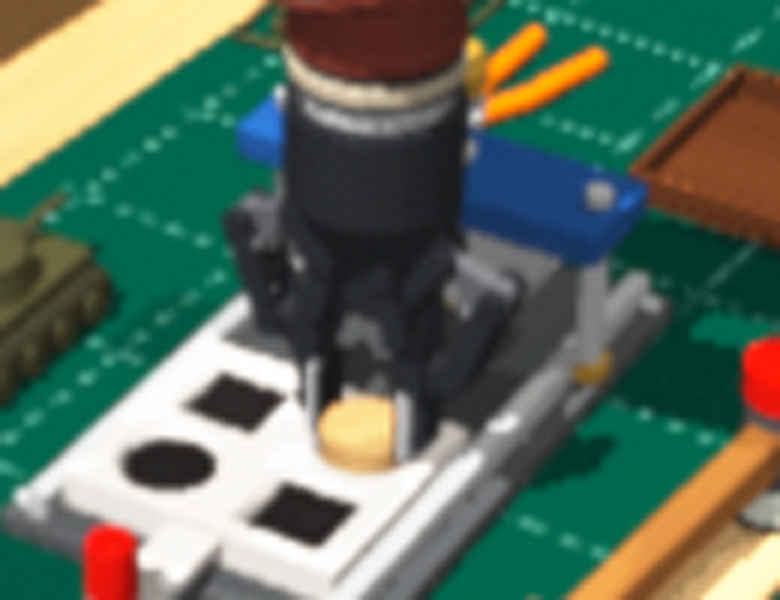

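Emit:
servo_tool(
  twist=[
    [0, 0, 0],
    [0, 0, 0],
    [0, 0, 0],
    [0, 0, 0],
    [0, 0, 0],
    [0, 0, 0],
    [0, 0, 0],
    [0, 0, 0],
  ],
  xyz=[
    [0, 0, 0],
    [0, 0, 0],
    [0, 0, 2],
    [0, 0, 4.5],
    [-1.1, 5.5, 0],
    [-1.0, 5.8, 0],
    [-1.0, 5.8, 0],
    [-1.0, 5.8, 0],
  ],
  fingers=[0.62, 0.62, 0.62, 0.62, 0.62, 0.62, 0.62, 0.62],
)

```text
time: 10.0
tool_pos: [0.5333, 0.2564, 0.1015]
tool_rot: [0.708, -0.024, 0.706, 0.025]
contact_force: [-0.1, -0.7, -0.2]
gripper_width: 0.617
```

Emit:
servo_tool(
  twist=[
    [0, 0, 0],
    [0, 0, 0],
    [0, 0, 0],
    [0, 0, 0],
  ],
  xyz=[
    [-1.0, 5.8, 0],
    [0, 5.05, 0],
    [0, 0, -2],
    [0, 0, 0],
  ],
  fingers=[0.62, 0.62, 0.62, 0.62],
)

```text
time: 10.5
tool_pos: [0.5217, 0.3619, 0.0776]
tool_rot: [0.705, -0.025, 0.708, 0.024]
contact_force: [0.8, 0.2, 0.1]
gripper_width: 0.62
```

```bash
cat > pl.py <<'E'
from h import *
def plinths(fn,boxes,z=.017):
    im=cv2.imread(fn); big=cv2.resize(im,None,fx=4,fy=4,interpolation=cv2.INTER_CUBIC)
    hsv=cv2.cvtColor(big,cv2.COLOR_BGR2HSV)
    m=((hsv[...,0]<27)&(hsv[...,1]>50)&(hsv[...,2]>185)).astype(np.uint8)
    for n,(u,v) in boxes.items():
        k=np.zeros_like(m); k[(v-12)*4:(v+12)*4,(u-12)*4:(u+12)*4]=1
        nn,lab,stt,cen=cv2.connectedComponentsWithStats(m*k)
        if nn<2: print(n,"none"); continue
        i=1+np.argmax(stt[1:,4])
        cc=(cen[i]+.5)/4-.5; P=unproj("top",cc,z)[0]
        cs,_=cv2.findContours((lab==i).astype(np.uint8),0,2)
        pts=unproj("top",(cs[0].reshape(-1,2)+.5)/4-.5,z)[:,:2]*1000
        rc=cv2.minAreaRect(pts.astype(np.float32))
        print(n,np.round(cc,1),np.round(P*100,2),"minrect",np.round(rc[0],1),np.round(rc[1],1),round(rc[2],1))
E
python3 - <<'E'
from pl import *
st(); snap("top","t7"); plinths("pics/t7.png",dict(s1=(211,245),s2=(256,250)))
plinths("pics/t7.png",dict(rR=(353,186)),z=.0435)
E
```

```text
t 10.50 tcp [52.17 36.19  7.76] appr [-0.003 -0.002 -1.   ] jaw deg 4.0 F [0.8 0.2 0.1] w 0.620
s1 [210.8 245.3] [43.08 32.99  1.7 ] minrect [430.9 329.5] [36.  35.9] 14.9
s2 [255.1 249.3] [42.07 21.82  1.7 ] minrect [420.7 218.1] [35.5 35.8] 77.8
rR none
```

View pics/t7.png

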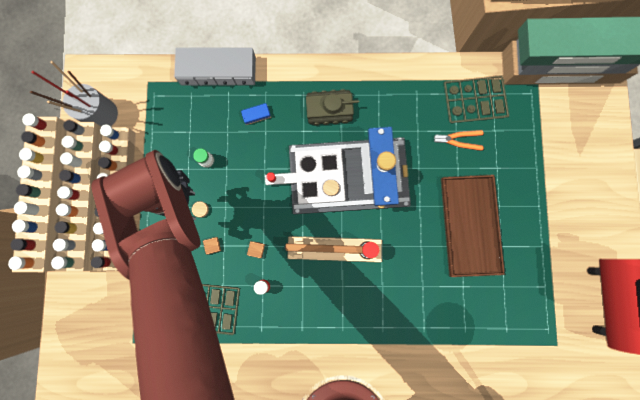

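Emit:
servo_tool(
  twist=[
    [0, 0, 0],
    [0, 0, 0],
    [0, 0, 0],
    [0, 0, 0],
    [0, 0, 0],
    [0, 0, 0],
    [0, 0, 0],
  ],
  xyz=[
    [0, 0, -3],
    [0, 0, -2.6],
    [0, 0, -1.5],
    [0, 0, 0],
    [0, 0, 0],
    [0, 0, 0],
    [0, 0, 0],
  ],
  fingers=[0.62, 0.62, 0.62, 0.62, 0, 0, 0],
)

```text
time: 11.42
tool_pos: [0.5243, 0.3635, 0.01]
tool_rot: [0.708, -0.024, 0.706, 0.025]
contact_force: [-0.3, -0.6, 4.7]
gripper_width: 0.43
```

```bash
python3 - <<'E'
from pl import *
st();  plinths("pics/t7.png",dict(rR=(331,187)),z=.0435)
E
```

```text
t 11.43 tcp [52.43 36.35  1.  ] appr [ 0.003  0.001 -1.   ] jaw deg 4.0 F [-0.3 -0.6  4.7] w 0.430
rR [330.4 187.1] [57.39  2.91  4.35] minrect [573.6  28.6] [39.8 38.4] 89.8
```

Emit:
servo_tool(
  twist=[
    [0, 0, 0],
    [0, 0, 0],
    [0, 0, 0],
    [0, 0, 0],
    [0, 0, 0],
    [0, 0, 0],
    [0, 0, 0],
    [0, 0, 0],
  ],
  xyz=[
    [0, 0, 4],
    [0, 0, 5],
    [2.2, -5.4, 0],
    [2.2, -5.4, 0],
    [2.2, -5.4, 0],
    [2.2, -5.4, 0],
    [2.2, -5.4, 0],
    [0.36, -0.69, -1.5],
  ],
  fingers=[0, 0, 0, 0, 0, 0, 0, 0],
)

```text
time: 12.42
tool_pos: [0.6392, 0.0828, 0.085]
tool_rot: [0.708, -0.023, 0.705, 0.023]
contact_force: [-0.0, 1.0, 0.0]
gripper_width: 0.429
```

Emit:
servo_tool(
  twist=[
    [0, 0, 0],
    [0, 0, 0],
    [0, 0, 0],
  ],
  xyz=[
    [0, 0, -2],
    [0, 0, 0],
    [0, 0, 0],
  ],
  fingers=[0, 0, 0],
)

```text
time: 12.8
tool_pos: [0.636, 0.0875, 0.0628]
tool_rot: [0.706, -0.025, 0.707, 0.025]
contact_force: [-0.3, -0.1, -0.8]
gripper_width: 0.429
```

Emit:
servo_tool(
  twist=[
    [0, 0, 0],
    [0, 0, 0],
    [0, 0, 0],
    [0, 0, 0],
  ],
  xyz=[
    [0.06, -0.1, -1.2],
    [0, 0, -1.0],
    [0, 0, -0.6],
    [0, 0, 0],
  ],
  fingers=[0, 0, 0, 0],
)

```text
time: 13.3
tool_pos: [0.6369, 0.0852, 0.0364]
tool_rot: [0.706, -0.024, 0.707, 0.025]
contact_force: [-5.9, -0.4, 8.5]
gripper_width: 0.43
```

```bash
python3 - <<'E'
from h import *
st(); snap("side","s8")
a=cv2.imread("pics/s8.png")
a=cv2.resize(a[140:240,250:380],(780,600),interpolation=cv2.INTER_CUBIC)
cv2.imwrite("pics/s8c.png",a)
E
```

```text
t 13.30 tcp [63.69  8.52  3.64] appr [-0.002  0.    -1.   ] jaw deg 4.0 F [-5.9 -0.4  8.5] w 0.430
```

View pics/s8c.png

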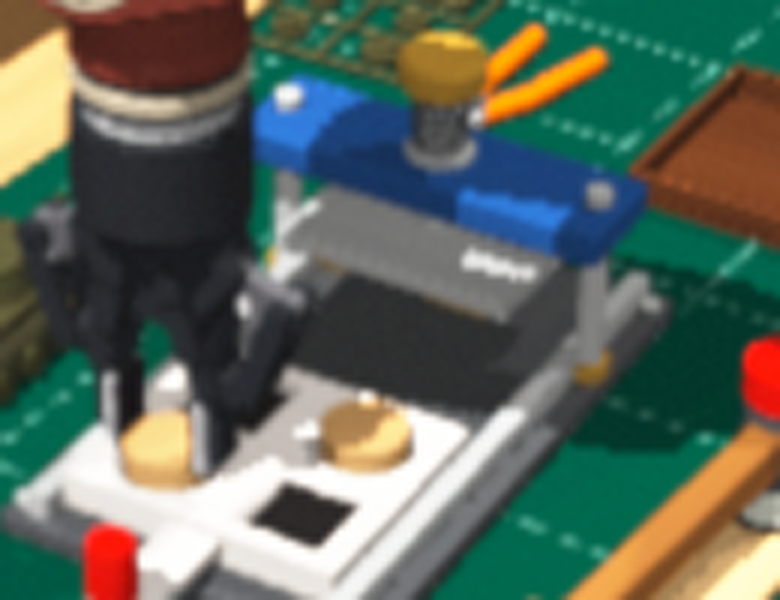

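Emit:
servo_tool(
  twist=[
    [0, 0, 0],
    [0, 0, 0],
    [0, 0, 0],
  ],
  xyz=[
    [-0.12, 0, 0],
    [0, 0, 0],
    [0, 0, 0],
  ],
  fingers=[0, 0, 0],
)

```text
time: 13.72
tool_pos: [0.6369, 0.0853, 0.0365]
tool_rot: [0.707, -0.024, 0.706, 0.025]
contact_force: [-2.0, 1.1, 5.7]
gripper_width: 0.428
```

Emit:
servo_tool(
  twist=[
    [0, 0, 0],
    [0, 0, 0],
    [0, 0, 0],
    [0, 0, 0],
    [0, 0, 0],
    [0, 0, 0.06],
    [0, 0, 0.06],
    [0, 0, 0.07],
  ],
  xyz=[
    [0, 0, 0],
    [0, 0, 0],
    [0, 0, 2],
    [0, 0, 4.5],
    [-3.4, 4.1, 0],
    [-3.4, 4.1, 0],
    [-3.4, 4.1, 0],
    [-3.4, 4.1, 0],
  ],
  fingers=[0.62, 0.62, 0.62, 0.62, 0.62, 0.62, 0.62, 0.62],
)

```text
time: 14.72
tool_pos: [0.4995, 0.2503, 0.102]
tool_rot: [0.702, -0.092, 0.7, 0.092]
contact_force: [0.2, 0.5, 0.9]
gripper_width: 0.621
```

Emit:
servo_tool(
  twist=[
    [0, 0, 0],
    [0, 0, 0],
    [0, 0, 0],
    [0, 0, 0],
  ],
  xyz=[
    [-3.4, 4.1, 0],
    [-3.4, 4.0, 0],
    [0, 0, -2],
    [0, 0, 0],
  ],
  fingers=[0.62, 0.62, 0.62, 0.62],
)

```text
time: 15.22
tool_pos: [0.4312, 0.3292, 0.079]
tool_rot: [0.7, -0.092, 0.702, 0.091]
contact_force: [0.2, -0.7, -1.0]
gripper_width: 0.622
```

```bash
python3 - <<'E'
from pl import *
st(); snap("top","t9"); snap("side","s9"); plinths("pics/t9.png",dict(s1=(211,245),s2=(256,250)))
plinths("pics/t9.png",dict(rR=(331,187),rL=(309,163)),z=.0435)
a=cv2.imread("pics/s9.png")
a=cv2.resize(a[160:340,180:380],(800,600),interpolation=cv2.INTER_CUBIC)
cv2.imwrite("pics/s9c.png",a)
E
```

```text
t 15.22 tcp [43.12 32.92  7.9 ] appr [-0.002 -0.002 -1.   ] jaw deg 14.9 F [ 0.2 -0.7 -1. ] w 0.622
s1 [210.9 245.3] [43.08 32.98  1.7 ] minrect [431.  329.6] [35.8 36. ] 14.9
s2 none
rR [330.4 187.1] [57.39  2.91  4.35] minrect [573.9  28.6] [39.8 37.8] 89.9
rL [307.7 162.4] [63.69  8.58  4.35] minrect [636.9  85.7] [40.8 38.4] 89.8
```

View pics/s9c.png

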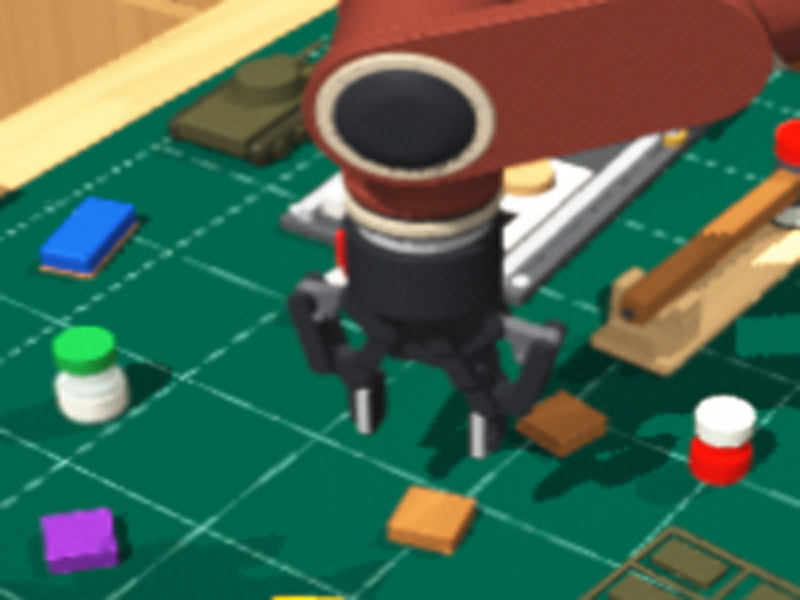

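Emit:
servo_tool(
  twist=[
    [0, 0, 0],
    [0, 0, 0],
    [0, 0, 0],
    [0, 0, 0],
    [0, 0, 0],
    [0, 0, 0],
    [0, 0, 0],
  ],
  xyz=[
    [-0.03, 0.05, -3],
    [0, 0, -2.5],
    [0, 0, -1.45],
    [0, 0, 0],
    [0, 0, 0],
    [0, 0, 0],
    [0, 0, 0],
  ],
  fingers=[0.62, 0.62, 0.62, 0.62, 0, 0, 0],
)

```text
time: 16.2
tool_pos: [0.4331, 0.3312, 0.0124]
tool_rot: [0.702, -0.091, 0.7, 0.092]
contact_force: [0.2, -0.7, 3.9]
gripper_width: 0.391
```

Emit:
servo_tool(
  twist=[
    [0, 0, 0],
    [0, 0, 0],
    [0, 0, -0.065],
    [0, 0, -0.065],
    [0, 0, -0.065],
    [0, 0, 0],
    [0, 0, 0],
    [0, 0, 0],
  ],
  xyz=[
    [0, 0, 4],
    [0, 0, 5],
    [3, -4.3, 0],
    [3, -4.3, 0],
    [3, -4.3, 0],
    [3, -4.3, 0],
    [3, -4.3, 0],
    [3, -4.3, 0],
  ],
  fingers=[0, 0, 0, 0, 0, 0, 0, 0],
)

```text
time: 17.2
tool_pos: [0.6125, 0.0712, 0.1008]
tool_rot: [0.707, -0.023, 0.707, 0.023]
contact_force: [0.3, 0.1, -0.0]
gripper_width: 0.389
```

Emit:
servo_tool(
  twist=[
    [0, 0, 0],
    [0, 0, 0],
    [0, 0, 0],
    [0, 0, 0],
  ],
  xyz=[
    [2.9, -4, 0],
    [0, 0, -3.5],
    [0, 0, 0],
    [0, 0, 0],
  ],
  fingers=[0, 0, 0, 0],
)

```text
time: 17.7
tool_pos: [0.6406, 0.0331, 0.0662]
tool_rot: [0.707, -0.023, 0.707, 0.023]
contact_force: [0.4, 0.6, 0.8]
gripper_width: 0.393
```

```bash
python3 - <<'E'
from h import *
st(); snap("side","s10")
a=cv2.imread("pics/s10.png")
a=cv2.resize(a[140:240,250:380],(780,600),interpolation=cv2.INTER_CUBIC)
cv2.imwrite("pics/s10c.png",a)
E
```

```text
t 17.70 tcp [64.06  3.31  6.62] appr [-0.  0. -1.] jaw deg 3.7 F [0.4 0.6 0.8] w 0.393
```

View pics/s10c.png

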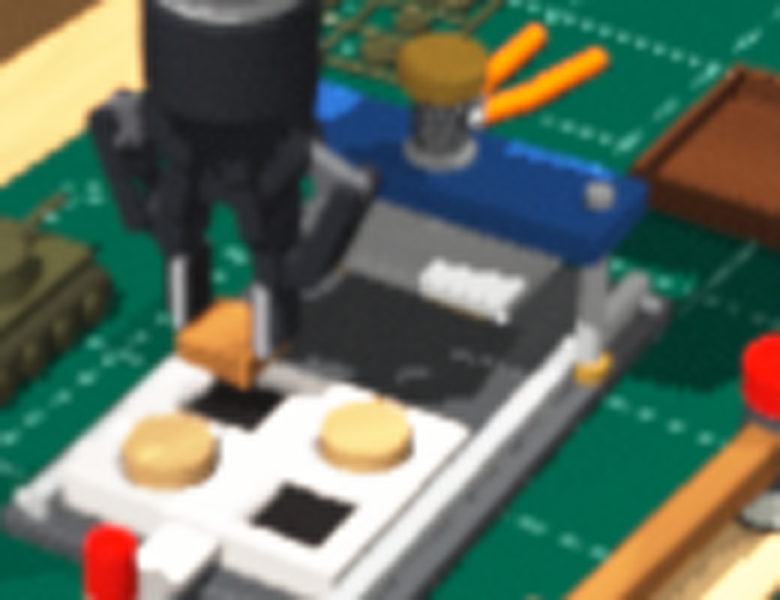

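Emit:
servo_tool(
  twist=[
    [0, 0, 0],
    [0, 0, 0],
    [0, 0, 0],
    [0, 0, 0],
  ],
  xyz=[
    [-0.04, 0.03, -1.2],
    [0, 0, -1.0],
    [0, 0, -0.7],
    [0, 0, 0],
  ],
  fingers=[0, 0, 0, 0],
)

```text
time: 18.25
tool_pos: [0.6401, 0.0331, 0.0388]
tool_rot: [0.706, -0.023, 0.708, 0.023]
contact_force: [-8.1, 1.1, 13.8]
gripper_width: 0.393
```

```bash
python3 - <<'E'
from h import *
st(); snap("side","s11")
a=cv2.imread("pics/s11.png")
a=cv2.resize(a[140:240,250:380],(780,600),interpolation=cv2.INTER_CUBIC)
cv2.imwrite("pics/s11c.png",a)
E
```

```text
t 18.25 tcp [64.01  3.31  3.88] appr [-0.002  0.    -1.   ] jaw deg 3.7 F [-8.1  1.1 13.8] w 0.393
```

View pics/s11c.png

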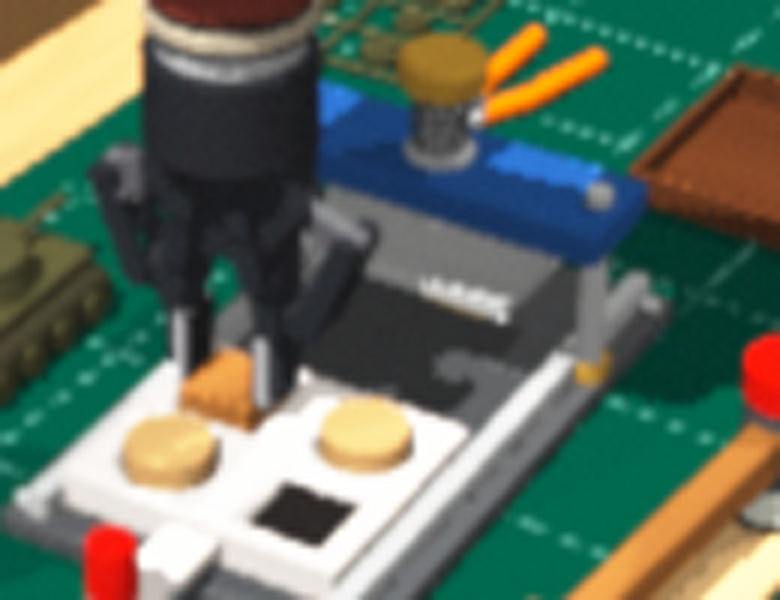

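Emit:
servo_tool(
  twist=[
    [0, 0, 0],
    [0, 0, 0],
    [0, 0, 0],
    [0, 0, 0],
    [0, 0, -0.07],
    [0, 0, -0.07],
    [0, 0, -0.07],
    [0, 0, -0.0675],
  ],
  xyz=[
    [0, 0, 0],
    [0, 0, 0],
    [0, 0, 2],
    [0, 0, 4.5],
    [-3.7, 3.1, 0],
    [-3.7, 3.1, 0],
    [-3.7, 3.1, 0],
    [-3.7, 3.1, 0],
  ],
  fingers=[0.62, 0.62, 0.62, 0.62, 0.62, 0.62, 0.62, 0.62],
)

```text
time: 19.3
tool_pos: [0.4918, 0.1577, 0.1032]
tool_rot: [0.704, 0.077, 0.702, -0.076]
contact_force: [0.1, 0.2, 0.4]
gripper_width: 0.617
```

Emit:
servo_tool(
  twist=[
    [0, 0, 0],
    [0, 0, 0],
    [0, 0, 0],
    [0, 0, 0],
  ],
  xyz=[
    [-3.7, 3.1, 0],
    [-3.45, 3.0, 0],
    [0, 0, -2],
    [0, 0, 0],
  ],
  fingers=[0.62, 0.62, 0.62, 0.62],
)

```text
time: 19.8
tool_pos: [0.4199, 0.2179, 0.0815]
tool_rot: [0.703, 0.075, 0.704, -0.075]
contact_force: [0.0, 0.2, 0.1]
gripper_width: 0.623
```

```bash
python3 - <<'E'
from pl import *
st(); snap("top","t12"); snap("side","s12"); plinths("pics/t12.png",dict(s2=(256,250)))
plinths("pics/t12.png",dict(rR=(331,187),rL=(309,163),sR=(330,163)),z=.0435)
print("jar",unproj("top",(261,287),.054))
a=cv2.imread("pics/s12.png")
a=cv2.resize(a[160:340,200:400],(800,600),interpolation=cv2.INTER_CUBIC)
cv2.imwrite("pics/s12c.png",a)
b=cv2.imread("pics/t12.png")
cv2.imwrite("pics/t12c.png",cv2.resize(b[130:280,230:430],(800,600),interpolation=cv2.INTER_CUBIC))
E
```

```text
t 19.80 tcp [41.99 21.79  8.15] appr [-0.001 -0.    -1.   ] jaw deg -12.2 F [0.  0.2 0.1] w 0.623
s2 [261.9 247.9] [42.43 20.12  1.7 ] minrect [423.6 201.3] [ 4.  22.8] 82.5
rR [330.5 187.1] [57.39  2.9   4.35] minrect [573.9  28.6] [39.8 37.8] 89.9
rL [307.8 162.4] [63.69  8.56  4.35] minrect [636.8  86. ] [40.7 38.7] 76.3
sR [328.5 160.6] [64.12  3.36  4.35] minrect [640.2  33. ] [37.3 37.2] 2.6
jar [[0.33084297 0.19602418 0.054     ]]
```

View pics/s12c.png

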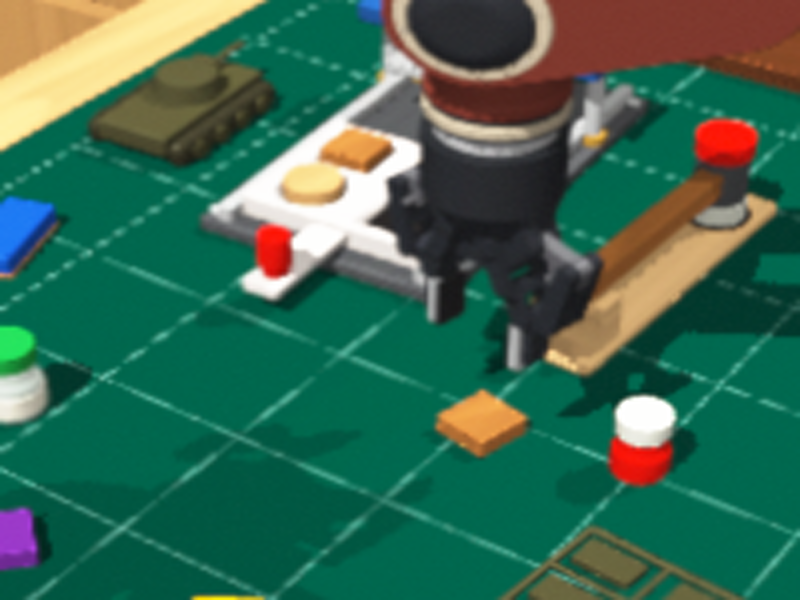

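View pics/t12c.png

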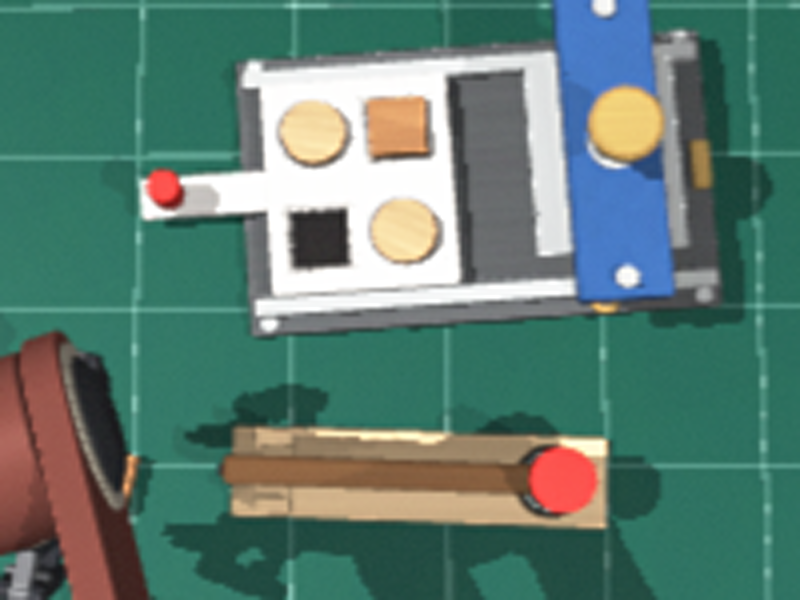

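Emit:
servo_tool(
  twist=[
    [0, 0, 0],
    [0, 0, 0],
    [0, 0, 0],
    [0, 0, 0],
    [0, 0, 0],
    [0, 0, 0],
    [0, 0, 0],
  ],
  xyz=[
    [0.08, 0.03, -3.2],
    [0, 0, -2.5],
    [0, 0, -1.4],
    [0, 0, 0],
    [0, 0, 0],
    [0, 0, 0],
    [0, 0, 0],
  ],
  fingers=[0.62, 0.62, 0.62, 0.62, 0, 0, 0],
)

```text
time: 20.78
tool_pos: [0.4232, 0.2185, 0.0125]
tool_rot: [0.704, 0.076, 0.702, -0.075]
contact_force: [0.2, -0.4, 5.6]
gripper_width: 0.389
```

Emit:
servo_tool(
  twist=[
    [0, 0, 0],
    [0, 0, 0],
    [0, 0, 0.07],
    [0, 0, 0.07],
    [0, 0, 0.07],
    [0, 0, 0.0675],
    [0, 0, 0],
    [0, 0, 0],
  ],
  xyz=[
    [0, 0, 4],
    [0, 0, 5],
    [3, -2.72, 0],
    [3, -2.72, 0],
    [3, -2.72, 0],
    [3, -2.72, 0],
    [2.9, -2.72, 0],
    [0, 0, -1.5],
  ],
  fingers=[0, 0, 0, 0, 0, 0, 0, 0],
)

```text
time: 21.78
tool_pos: [0.5734, 0.0805, 0.0872]
tool_rot: [0.708, -0.022, 0.705, 0.022]
contact_force: [-0.5, -0.3, -0.7]
gripper_width: 0.393
```

Emit:
servo_tool(
  twist=[
    [0, 0, 0],
    [0, 0, 0],
    [0, 0, 0],
  ],
  xyz=[
    [0, 0, -2],
    [0, 0, 0],
    [0, 0, 0],
  ],
  fingers=[0, 0, 0],
)

```text
time: 22.15
tool_pos: [0.5699, 0.0829, 0.0654]
tool_rot: [0.706, -0.023, 0.707, 0.023]
contact_force: [-0.1, -0.2, -0.5]
gripper_width: 0.391
```

```bash
python3 - <<'E'
from h import *
st(); snap("side","s13")
a=cv2.imread("pics/s13.png")
a=cv2.resize(a[140:240,250:380],(780,600),interpolation=cv2.INTER_CUBIC)
cv2.imwrite("pics/s13c.png",a)
E
```

```text
t 22.15 tcp [56.99  8.29  6.54] appr [-0.001  0.    -1.   ] jaw deg 3.7 F [-0.1 -0.2 -0.5] w 0.391
```

View pics/s13c.png

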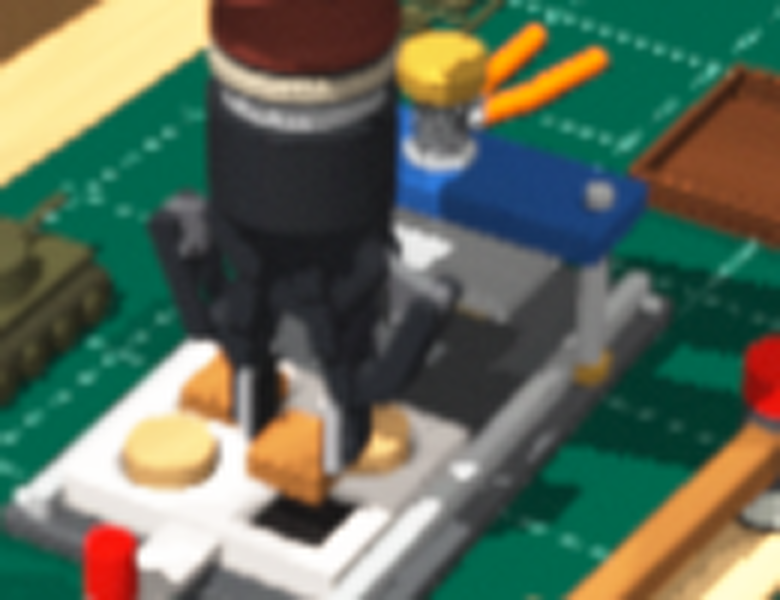

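Emit:
servo_tool(
  twist=[
    [0, 0, 0],
    [0, 0, 0],
    [0, 0, 0],
    [0, 0, 0],
  ],
  xyz=[
    [0.06, -0.04, -1.2],
    [0, 0, -1.0],
    [0, 0, -0.6],
    [0, 0, 0],
  ],
  fingers=[0, 0, 0, 0],
)

```text
time: 22.7
tool_pos: [0.5709, 0.0818, 0.039]
tool_rot: [0.706, -0.023, 0.708, 0.023]
contact_force: [-6.9, -0.2, 11.4]
gripper_width: 0.39
```

Emit:
servo_tool(
  twist=[
    [0, 0, 0],
    [0, 0, 0],
    [0, 0, 0],
    [0, 0, 0],
    [0, 0, 0],
    [0, 0, 0],
    [0, 0, 0],
    [0, 0, 0],
  ],
  xyz=[
    [0, 0, 0],
    [0, 0, 0],
    [0, 0, 2],
    [0, 0, 4.5],
    [1.3, 4.7, 0],
    [1.35, 4.7, 0],
    [0, 0, 0],
    [0, 0, 0],
  ],
  fingers=[0.62, 0.62, 0.62, 0.62, 0.62, 0.62, 0.62, 0.62],
)

```text
time: 23.7
tool_pos: [0.5979, 0.1756, 0.1035]
tool_rot: [0.707, -0.023, 0.707, 0.023]
contact_force: [-0.5, -0.0, -0.1]
gripper_width: 0.617
```

```bash
python3 - <<'E'
from pl import *
st(); snap("top","t14"); snap("side","s14"); 
plinths("pics/t14.png",dict(rR=(331,187),rL=(309,163),sR=(330,163),sL=(310,190)),z=.0435)
a=cv2.imread("pics/s14.png")
a=cv2.resize(a[140:240,250:380],(780,600),interpolation=cv2.INTER_CUBIC)
cv2.imwrite("pics/s14c.png",a)
b=cv2.imread("pics/t14.png")
cv2.imwrite("pics/t14c.png",cv2.resize(b[130:280,230:430],(800,600),interpolation=cv2.INTER_CUBIC))
E
```

```text
t 23.70 tcp [59.79 17.56 10.35] appr [ 0.001 -0.    -1.   ] jaw deg 3.7 F [-0.5 -0.  -0.1] w 0.617
rR [334.4 192.6] [56.02  1.93  4.35] minrect [560.3  19.4] [2.5 0.6] 89.9
rL [306.1 163.5] [63.39  8.98  4.35] minrect [634.   89.5] [20.7 12.2] 89.8
sR [328.7 160.2] [64.23  3.32  4.35] minrect [641.8  33.7] [37.  34.6] 89.8
sL [307.3 194.6] [55.52  8.67  4.35] minrect [555.4  87. ] [7.5 4.4] 89.9
```

View pics/s14c.png

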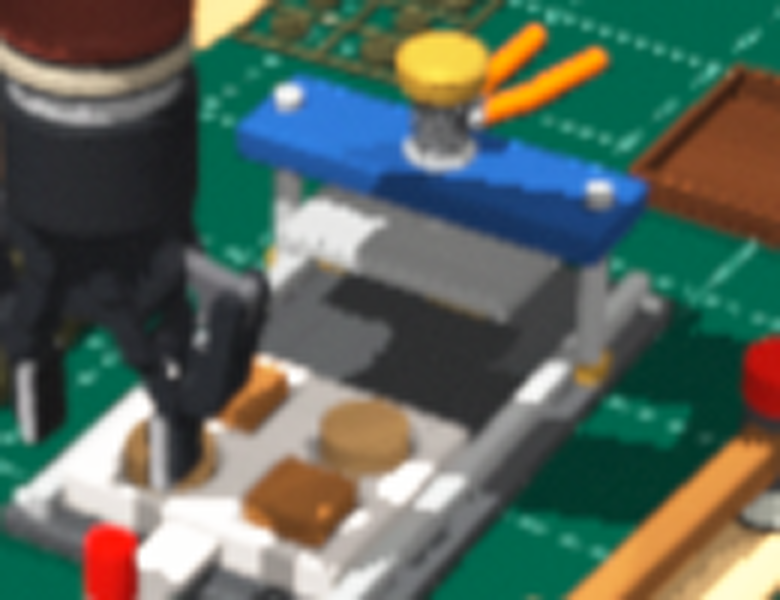

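View pics/t14c.png

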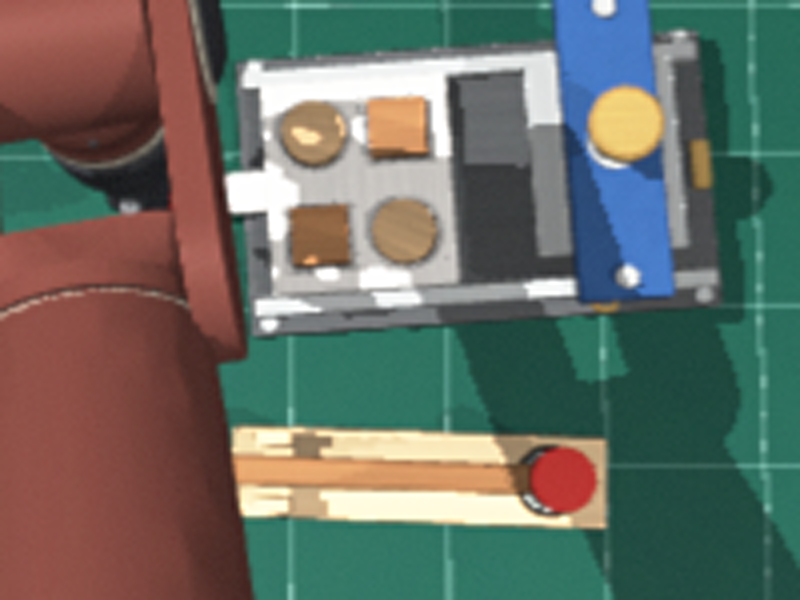

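```bash
python3 - <<'E'
from pl import *
a=cv2.imread("pics/s14.png")
# overlay predicted top square for sL
c=np.array([.5708,.0819]);y=np.radians(3.7);h=.018
def sq(c,z,h=.018):
    Rm=np.array([[np.cos(y),-np.sin(y)],[np.sin(y),np.cos(y)]])
    return np.array([[*(c+Rm@np.array(d)*h),z] for d in ((1,1),(1,-1),(-1,-1),(-1,1))])
x0,y0,s=280,195,10
b=cv2.resize(a[y0:y0+55,x0:x0+75],None,fx=s,fy=s,interpolation=cv2.INTER_CUBIC)
for z,col in((.0435,(0,255,0)),(.0335,(255,255,0))):
    u=((proj("side",sq(c,z))-[x0,y0]+.5)*s).astype(int)
    cv2.polylines(b,[u],True,col,1)
cv2.imwrite("pics/s14d.png",b)
E
```

```text
(no output)
```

View pics/s14d.png

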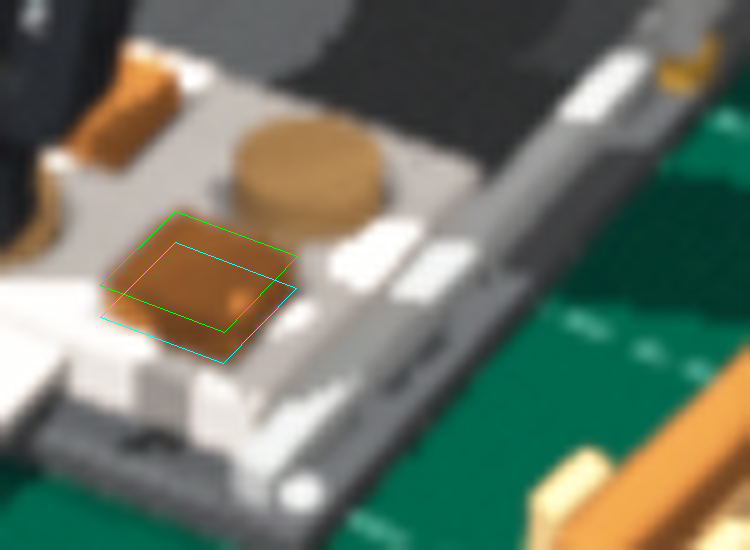

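Emit:
servo_tool(
  twist=[
    [0, 0, 0],
    [0, 0, 0],
    [0, 0, 0],
    [0, 0, 0],
    [0, 0, 0],
    [0, 0, 0],
    [0, 0, 0],
    [0, 0, 0],
  ],
  xyz=[
    [-0.05, 0, -3],
    [0, 0, -2.2],
    [0, 0, -1],
    [0, 0, 0],
    [0, 0, 0],
    [0, 0, 0],
    [0.05, -0.7, 0],
    [0.1, -1.6, 0],
  ],
  fingers=[0.62, 0.62, 0.62, 0, 0, 0, 0, 0],
)

```text
time: 24.8
tool_pos: [0.5989, 0.1533, 0.0417]
tool_rot: [0.707, -0.023, 0.707, 0.023]
contact_force: [-3.3, 2.7, 4.4]
gripper_width: 0.231
```

Emit:
servo_tool(
  twist=[
    [0, 0, 0],
    [0, 0, 0],
    [0, 0, 0],
    [0, 0, 0],
    [0, 0, 0],
    [0, 0, 0],
    [0, 0, 0],
    [0, 0, 0],
  ],
  xyz=[
    [0.13, -2, 0],
    [0.13, -2, 0],
    [0.13, -2, 0],
    [0.13, -2, 0],
    [0.13, -2, 0],
    [0.11, -1.5, 0],
    [0.06, -0.9, 0],
    [0, -0.5, 0],
  ],
  fingers=[0, 0, 0, 0, 0, 0, 0, 0],
)

```text
time: 25.8
tool_pos: [0.6074, 0.026, 0.0417]
tool_rot: [0.707, -0.019, 0.706, 0.025]
contact_force: [-3.8, 22.3, 5.6]
gripper_width: 0.232
```

Emit:
servo_tool(
  twist=[
    [0, 0, 0],
    [0, 0, 0],
  ],
  xyz=[
    [0, 0, 0],
    [0, 0, 0],
  ],
  fingers=[0, 0],
)

```text
time: 26.05
tool_pos: [0.6074, 0.026, 0.0417]
tool_rot: [0.707, -0.02, 0.706, 0.024]
contact_force: [-2.4, 11.4, 5.8]
gripper_width: 0.231
```

Emit:
servo_tool(
  twist=[
    [0, 0, 0],
    [0, 0, 0],
    [0, 0, 0],
    [0, 0, 0],
    [0, 0, 0],
    [0, 0, 0],
  ],
  xyz=[
    [0, 0, 0],
    [0, 0, 0],
    [0, 0, 3],
    [0, 0, 5],
    [0, 5, 0],
    [0, 5, 0],
  ],
  fingers=[0.5, 0.5, 0.5, 0.5, 0.5, 0.5],
)

```text
time: 26.8
tool_pos: [0.6082, 0.1235, 0.1222]
tool_rot: [0.708, -0.022, 0.706, 0.022]
contact_force: [0.4, 0.3, -0.9]
gripper_width: 0.501
```

```bash
cat > mal.py <<'E'
from h import *
def red(n,im,box):
    u0,v0,u1,v1=box; b=cv2.resize(im[v0:v1,u0:u1],None,fx=4,fy=4,interpolation=cv2.INTER_CUBIC)
    h=cv2.cvtColor(b,cv2.COLOR_BGR2HSV); m=(((h[...,0]<8)|(h[...,0]>172))&(h[...,1]>130)&(h[...,2]>120)).astype(np.uint8)
    nn,lab,s,c=cv2.connectedComponentsWithStats(m); i=1+np.argmax(s[1:,4]); 
    f=lambda X,o:(X+.5)/4-.5+o
    return np.array([f(c[i][0],u0),f(c[i][1],v0)]),[f(s[i,0],u0),f(s[i,0]+s[i,2]-1,u0),f(s[i,1],v0),f(s[i,1]+s[i,3]-1,v0)]
E
python3 - <<'E'
from mal import *
st(); snap("top","t15"); snap("side","s15")
im=cv2.imread("pics/t15.png"); c,b=red("top",im,(355,235,390,265)); print(c,np.round(b,1))
print("head top", unproj("top",c,.088), unproj("top",[(b[0]+b[1])/2,(b[2]+b[3])/2],.088))
big=cv2.resize(im[230:270,278:398],None,fx=6.5,fy=6.5,interpolation=cv2.INTER_CUBIC); cv2.imwrite("pics/t15m.png",big)
a=cv2.imread("pics/s15.png"); cv2.imwrite("pics/s15c.png",cv2.resize(a[140:280,250:420],None,fx=4.5,fy=4.2,interpolation=cv2.INTER_CUBIC))
E
```

```text
t 26.80 tcp [60.82 12.35 12.22] appr [ 0.003 -0.    -1.   ] jaw deg 3.5 F [ 0.4  0.3 -0.9] w 0.501
[370.26021789 249.56362148] [361.9 378.6 241.4 257.9]
head top [[ 0.41923094 -0.06184984  0.088     ]] [[ 0.41908941 -0.06182373  0.088     ]]
```

View pics/t15m.png

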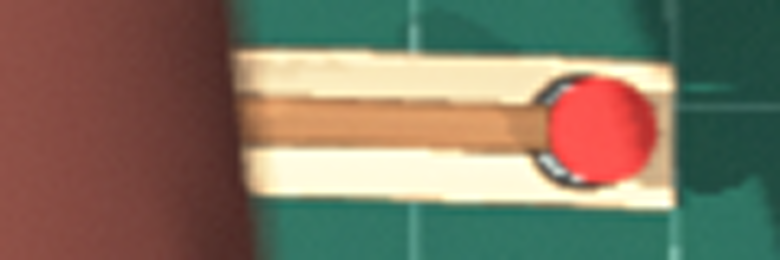

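View pics/s15c.png

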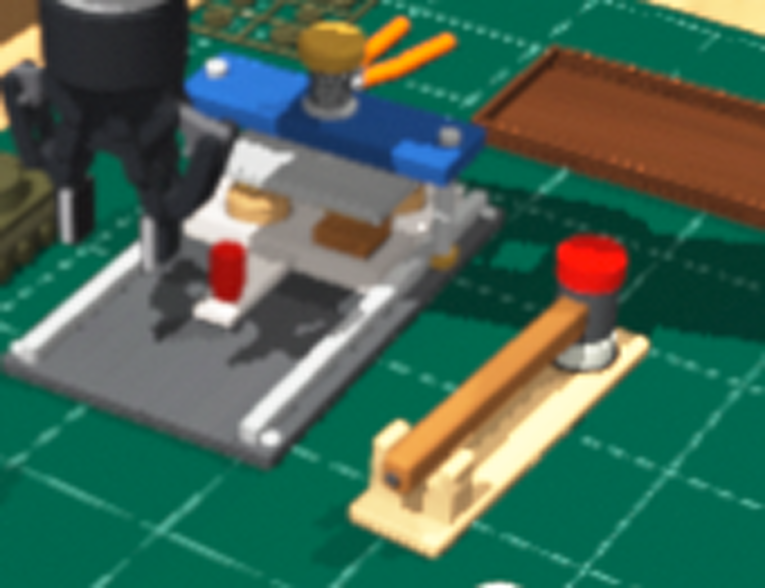

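```bash
python3 - <<'E'
from mal import *
im=cv2.imread("pics/t12.png")
b=cv2.resize(im[235:262,280:362],None,fx=4,fy=4,interpolation=cv2.INTER_CUBIC)
h=cv2.cvtColor(b,cv2.COLOR_BGR2HSV)
# handle mask: higher saturation brown
m=((h[...,0]<20)&(h[...,1]>110)&(h[...,2]<235)).astype(np.uint8)
nn,lab,s,c=cv2.connectedComponentsWithStats(m);i=1+np.argmax(s[1:,4]); print(s[i])
ys,xs=np.where(lab==i)
pts=[]
for X in range(xs.min()+12,xs.max()-8,8):
    y=ys[xs==X]; pts.append([280+(X+.5)/4-.5,235+(y.mean()+.5)/4-.5,np.ptp(y)/4])
pts=np.array(pts);print(np.round(pts[:,2],1))
P=unproj("top",pts[:,:2],.062); l=np.polyfit(P[:,1],P[:,0],1); print("x=%.4f*y+%.4f"%tuple(l),"angle deg",np.degrees(np.arctan(l[0])),"at y=-.0618:",np.polyval(l,-.0618),"y range",P[0,1],P[-1,1])
E
```

```text
[  23   35  305   39 8451]
[7.  6.8 6.8 6.8 7.  7.  7.  7.  6.8 6.8 6.8 6.8 6.5 6.8 6.8 6.5 6.5 6.5
 6.8 6.5 6.5 6.8 7.  6.5 6.8 6.8 6.8 6.8 6.8 6.8 6.5 6.8 6.8 6.8 6.5 6.8]
x=0.0339*y+0.4216 angle deg 1.9415775892366793 at y=-.0618: 0.41948555851047364 y range 0.1308336245440291 -0.03658959405064683
```

Emit:
servo_tool(
  twist=[
    [0, 0, -0.0485],
    [0, 0, -0.0485],
    [0, 0, 0],
    [0, 0, 0],
    [0, 0, 0],
    [0, 0, 0],
    [0, 0, 0],
  ],
  xyz=[
    [-3.74, -2.8, 0],
    [-3.74, -2.8, 0],
    [-3.74, -2.8, 0],
    [-3.74, -2.8, 0],
    [-3.74, -2.8, 0],
    [0, 0, -3],
    [0, 0, 0],
  ],
  fingers=[0.45, 0.45, 0.45, 0.45, 0.45, 0.45, 0.45],
)

```text
time: 27.78
tool_pos: [0.4179, -0.0171, 0.0889]
tool_rot: [0.706, 0.012, 0.708, -0.012]
contact_force: [-0.7, 0.2, -0.2]
gripper_width: 0.448
```

```bash
python3 - <<'E'
from h import *
st()
E
```

```text
t 27.77 tcp [41.79 -1.71  8.89] appr [-0.004  0.    -1.   ] jaw deg -2.0 F [-0.7  0.2 -0.2] w 0.448
```

Emit:
servo_tool(
  twist=[
    [0, 0, 0],
    [0, 0, 0],
    [0, 0, 0],
    [0, 0, 0],
    [0, 0, 0],
    [0, 0, 0],
    [0, 0, 0],
  ],
  xyz=[
    [0.1, 0, -3],
    [0, 0, -2],
    [0, 0, -0.9],
    [0, 0, 0],
    [0, 0, 0],
    [0, 0, 0],
    [0, 0, 0],
  ],
  fingers=[0.45, 0.45, 0.45, 0, 0, 0, 0],
)

```text
time: 28.65
tool_pos: [0.4214, -0.0163, 0.0323]
tool_rot: [0.707, 0.012, 0.707, -0.012]
contact_force: [0.7, -0.3, -0.7]
gripper_width: 0.203
```

```bash
python3 - <<'E'
from h import *
st(); snap("side","s16"); a=cv2.imread("pics/s16.png"); cv2.imwrite("pics/s16c.png",cv2.resize(a[130:280,250:450],(800,600),interpolation=cv2.INTER_CUBIC))
E
```

```text
t 28.65 tcp [42.14 -1.63  3.23] appr [ 0.001 -0.    -1.   ] jaw deg -1.9 F [ 0.7 -0.3 -0.7] w 0.203
```

View pics/s16c.png

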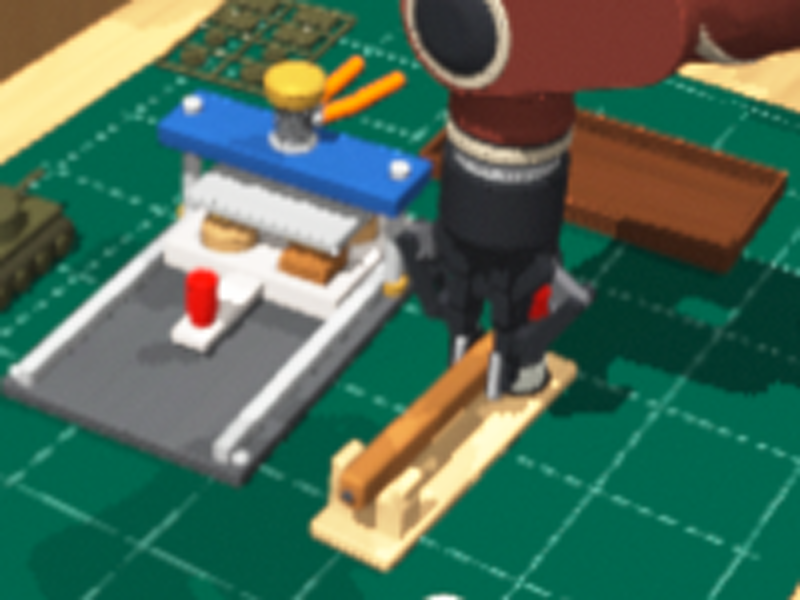

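Emit:
servo_tool(
  twist=[
    [0, 0, 0],
    [0, 0, 0],
    [0, 0, 0],
    [0, 0, 0],
    [0, 0, 0],
    [0, 0, 0],
    [0, 0, 0],
    [0, 0, 0],
  ],
  xyz=[
    [0, 0, 2.5],
    [0, 0, 5],
    [0, 0, 5.5],
    [0, 0, 5],
    [4, -0.6, 0],
    [5.5, -0.9, 0],
    [5.5, -0.9, 0],
    [3.5, -0.5, 0],
  ],
  fingers=[0, 0, 0, 0, 0, 0, 0, 0],
)

```text
time: 29.7
tool_pos: [0.6076, -0.0457, 0.2108]
tool_rot: [0.707, 0.012, 0.707, -0.012]
contact_force: [-0.2, -0.1, -3.3]
gripper_width: 0.198
```

Emit:
servo_tool(
  twist=[
    [0, 0, 0],
    [0, 0, 0],
    [0, 0, 0],
  ],
  xyz=[
    [1, -0.15, 0],
    [0, 0, 0],
    [0, 0, 0],
  ],
  fingers=[0, 0, 0],
)

```text
time: 30.08
tool_pos: [0.6149, -0.0465, 0.2115]
tool_rot: [0.707, 0.012, 0.707, -0.012]
contact_force: [-0.5, 0.2, -3.7]
gripper_width: 0.198
```

```bash
python3 - <<'E'
from h import *
st(); snap("side","s17"); a=cv2.imread("pics/s17.png"); cv2.imwrite("pics/s17c.png",cv2.resize(a[80:230,230:430],(800,600),interpolation=cv2.INTER_CUBIC))
snap("top","t17");a=cv2.imread("pics/t17.png"); cv2.imwrite("pics/t17c.png",cv2.resize(a[100:250,280:480],(800,600),interpolation=cv2.INTER_CUBIC))
E
```

```text
t 30.07 tcp [61.49 -4.65 21.15] appr [-0.001  0.    -1.   ] jaw deg -1.9 F [-0.5  0.2 -3.7] w 0.198
```

View pics/s17c.png

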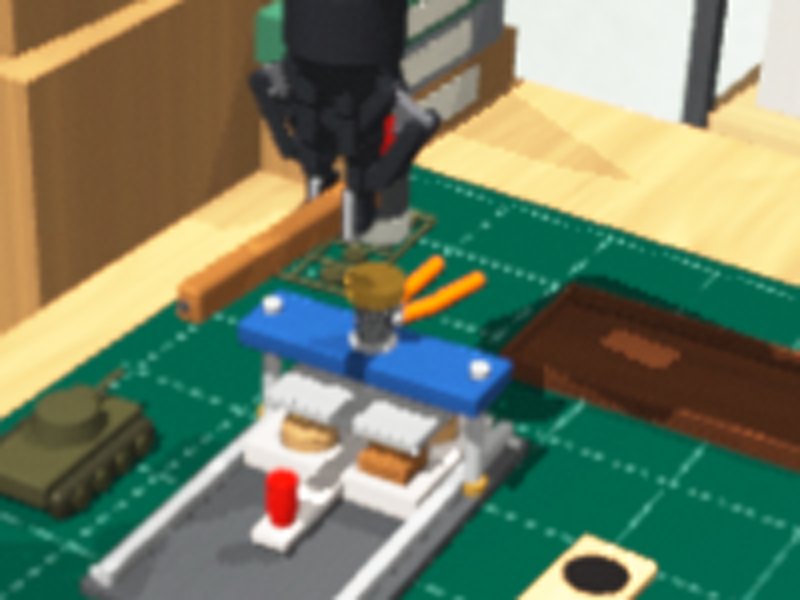

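View pics/t17c.png

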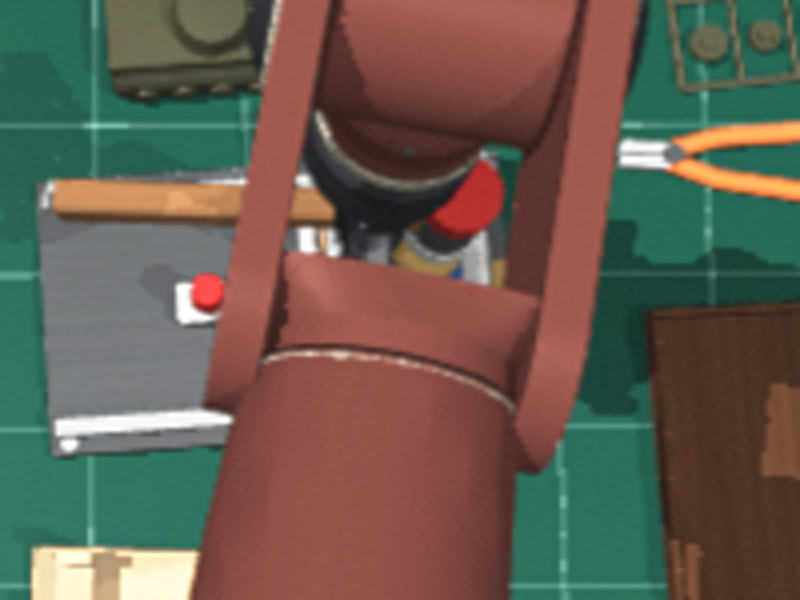

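Emit:
servo_tool(
  twist=[
    [0, 0, 0],
    [0, 0, 0],
    [0, 0, 0],
    [0, 0, 0],
    [0, 0, 0],
    [0, 0, 0],
  ],
  xyz=[
    [0.15, -0.06, -1.4],
    [0, 0, -1.4],
    [0, 0, -1.2],
    [0, 0, -0.8],
    [0, 0, -0.2],
    [0, 0, 0],
  ],
  fingers=[0, 0, 0, 0, 0, 0],
)

```text
time: 30.92
tool_pos: [0.6173, -0.047, 0.1659]
tool_rot: [0.707, 0.012, 0.707, -0.012]
contact_force: [-10.3, 3.9, 15.3]
gripper_width: 0.2
```

```bash
python3 - <<'E'
from h import *
st(); snap("side","s18"); a=cv2.imread("pics/s18.png"); cv2.imwrite("pics/s18c.png",cv2.resize(a[110:230,230:390],(800,600),interpolation=cv2.INTER_CUBIC))
E
```

```text
t 30.93 tcp [61.73 -4.7  16.59] appr [-0.001  0.    -1.   ] jaw deg -1.9 F [-10.3   3.9  15.3] w 0.200
```

View pics/s18c.png

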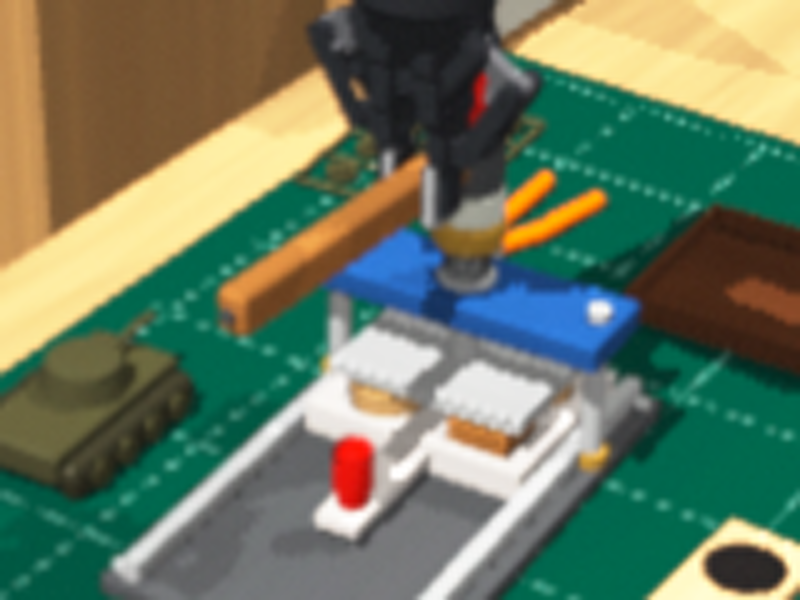

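Emit:
servo_tool(
  twist=[
    [0, 0, 0],
    [0, 0, 0],
  ],
  xyz=[
    [0, 0, -0.35],
    [0, 0, 0],
  ],
  fingers=[0, 0],
)

```text
time: 31.22
tool_pos: [0.618, -0.0465, 0.1653]
tool_rot: [0.707, 0.012, 0.707, -0.011]
contact_force: [-15.1, 7.3, 25.6]
gripper_width: 0.199
```

```bash
python3 - <<'E'
from h import *
st(); snap("side","s19"); a=cv2.imread("pics/s19.png"); cv2.imwrite("pics/s19c.png",cv2.resize(a[110:230,230:390],(800,600),interpolation=cv2.INTER_CUBIC))
E
```

```text
t 31.23 tcp [61.8  -4.65 16.53] appr [ 0.001  0.001 -1.   ] jaw deg -1.9 F [-15.1   7.3  25.6] w 0.199
```

View pics/s19c.png

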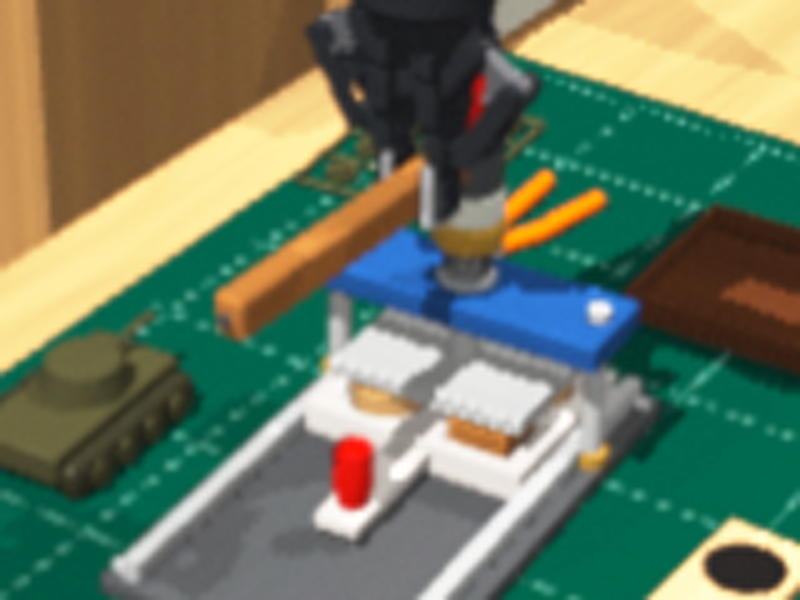

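Emit:
servo_tool(
  twist=[
    [0, 0, 0],
    [0, 0, 0],
    [0, 0, 0],
    [0, 0, 0],
    [0, 0, 0],
    [0, 0, 0],
    [0, 0, 0],
    [0, 0, 0],
  ],
  xyz=[
    [0, 0, 1.35],
    [0, 0, 4],
    [-3.65, 0.61, 0],
    [-5, 0.8, 0],
    [-5, 0.8, 0],
    [-4, 0.6, 0],
    [-2, 0.3, -1],
    [0, 0, -4],
  ],
  fingers=[0, 0, 0, 0, 0, 0, 0, 0],
)

```text
time: 32.28
tool_pos: [0.4221, -0.0166, 0.1635]
tool_rot: [0.71, 0.011, 0.704, -0.012]
contact_force: [0.9, -0.5, -4.2]
gripper_width: 0.2
```

Emit:
servo_tool(
  twist=[
    [0, 0, 0],
    [0, 0, 0],
    [0, 0, 0],
    [0, 0, 0],
    [0, 0, 0],
  ],
  xyz=[
    [0, 0, -5],
    [0, 0, -4],
    [0, 0, -1.5],
    [0, 0, 0],
    [0, 0, 0],
  ],
  fingers=[0, 0, 0, 0, 0],
)

```text
time: 32.9
tool_pos: [0.4227, -0.0167, 0.0588]
tool_rot: [0.708, 0.011, 0.706, -0.012]
contact_force: [0.7, 0.2, -4.0]
gripper_width: 0.194
```

```bash
python3 - <<'E'
from mal import *
st(); snap("side","s20"); a=cv2.imread("pics/s20.png"); cv2.imwrite("pics/s20c.png",cv2.resize(a[130:280,250:450],(800,600),interpolation=cv2.INTER_CUBIC))
snap("top","t20");im=cv2.imread("pics/t20.png"); 
try: c,b=red("top",im,(355,235,395,265)); print(c,np.round(b,1),unproj("top",c,.113))
except Exception as e: print(e)
E
```

```text
t 32.90 tcp [42.27 -1.67  5.88] appr [ 0.004 -0.001 -1.   ] jaw deg -1.9 F [ 0.7  0.2 -4. ] w 0.194
[357.05319149 256.10904255] [355.4 358.6 254.4 257.6] [[ 0.40423116 -0.02895062  0.113     ]]
```

View pics/s20c.png

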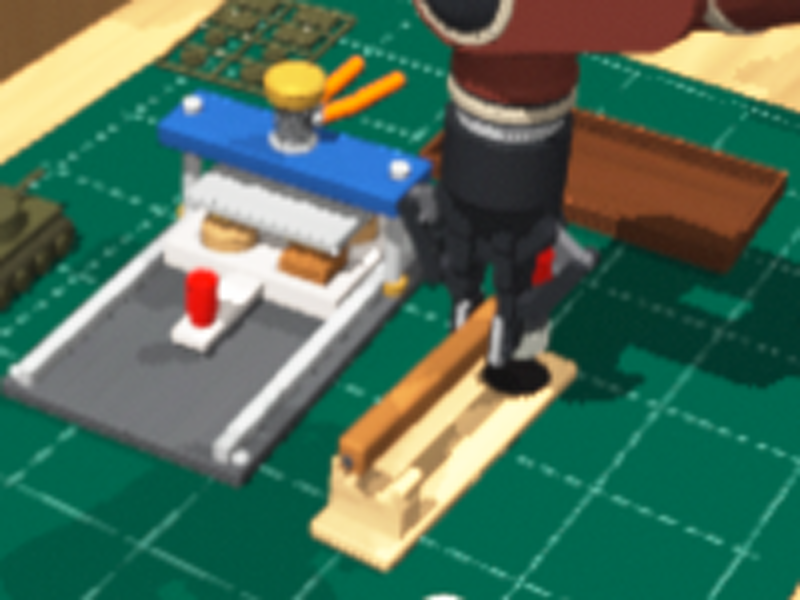

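Emit:
servo_tool(
  twist=[
    [0, 0, 0],
    [0, 0, 0],
    [0, 0, 0],
    [0, 0, 0],
  ],
  xyz=[
    [-0.08, 0.02, -1.2],
    [0, 0, -1],
    [0, 0, -0.45],
    [0, 0, 0],
  ],
  fingers=[0, 0, 0, 0],
)

```text
time: 33.5
tool_pos: [0.4199, -0.016, 0.0323]
tool_rot: [0.705, 0.012, 0.709, -0.011]
contact_force: [-11.4, 1.7, 19.2]
gripper_width: 0.199
```

```bash
python3 - <<'E'
from mal import *
st(); snap("side","s21"); a=cv2.imread("pics/s21.png"); cv2.imwrite("pics/s21c.png",cv2.resize(a[130:280,250:450],(800,600),interpolation=cv2.INTER_CUBIC))
E
```

```text
t 33.50 tcp [41.99 -1.6   3.23] appr [-0.004  0.001 -1.   ] jaw deg -1.9 F [-11.4   1.7  19.2] w 0.199
```

View pics/s21c.png

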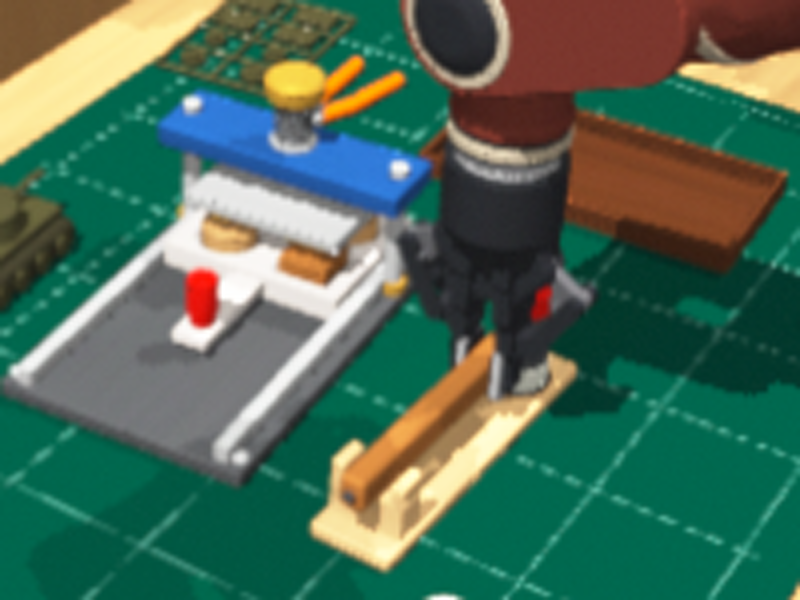

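Emit:
servo_tool(
  twist=[
    [0, 0, 0],
    [0, 0, 0],
    [0, 0, 0],
    [0, 0, 0],
    [0, 0, 0.049],
    [0, 0, 0.049],
    [0, 0, 0],
    [0, 0, 0],
  ],
  xyz=[
    [0, 0, 0],
    [0, 0, 0],
    [0, 0, 3],
    [0, 0, 5.5],
    [4.65, 1.05, 0],
    [4.65, 1.05, 0],
    [4.65, 1.05, 0],
    [4.65, 1.05, 0],
  ],
  fingers=[0.4, 0.4, 0.4, 0.4, 0.5, 0.5, 0.5, 0.5],
)

```text
time: 34.55
tool_pos: [0.6077, 0.0263, 0.1148]
tool_rot: [0.707, -0.023, 0.707, 0.023]
contact_force: [0.3, -1.2, 0.8]
gripper_width: 0.499
```

Emit:
servo_tool(
  twist=[
    [0, 0, 0],
    [0, 0, 0],
  ],
  xyz=[
    [0, 0, 0],
    [0, 0, 0],
  ],
  fingers=[0.5, 0.5],
)

```text
time: 34.8
tool_pos: [0.6056, 0.0259, 0.1144]
tool_rot: [0.706, -0.023, 0.707, 0.023]
contact_force: [0.5, -0.0, 0.5]
gripper_width: 0.506
```

```bash
python3 - <<'E'
from mal import *
st(); snap("side","s22"); a=cv2.imread("pics/s22.png"); cv2.imwrite("pics/s22c.png",cv2.resize(a[130:280,250:450],(800,600),interpolation=cv2.INTER_CUBIC))
snap("top","t22");im=cv2.imread("pics/t22.png"); 
try: c,b=red("top",im,(355,235,395,265)); print(c,np.round(b,1),unproj("top",c,.088))
except Exception as e: print(e)
E
```

```text
t 34.80 tcp [60.56  2.59 11.44] appr [-0.002 -0.    -1.   ] jaw deg 3.7 F [ 0.5 -0.   0.5] w 0.506
[370.17936893 249.85787101] [361.6 378.6 241.4 258.1] [[ 0.41855243 -0.06165091  0.088     ]]
```

View pics/s22c.png

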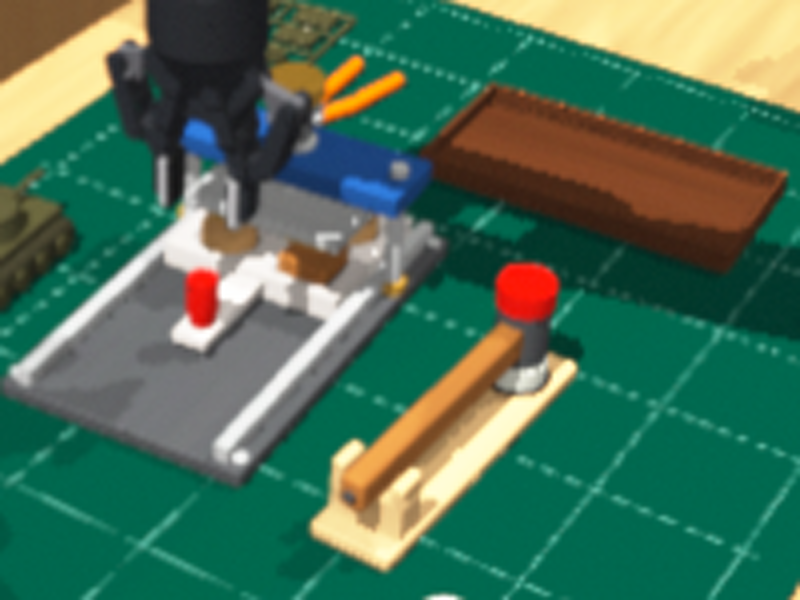

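View pics/t22.png

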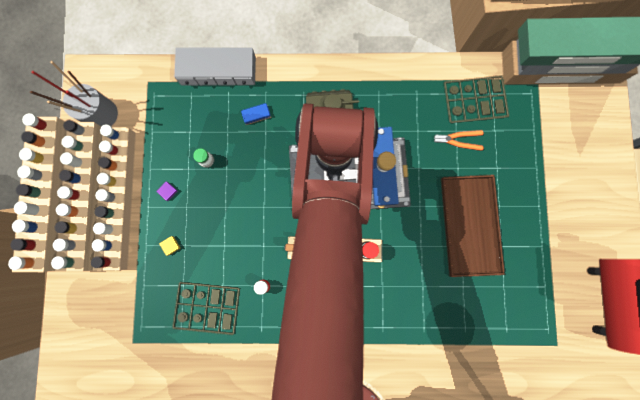

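Emit:
servo_tool(
  twist=[
    [0, 0, 0],
    [0, 0, 0],
    [0, 0, 0],
    [0, 0, 0],
    [0, 0, 0],
    [0, 0, 0],
    [0, 0, 0],
    [0, 0, 0],
  ],
  xyz=[
    [0.13, 0, -3],
    [0, 0, -3],
    [0, 0, -1.25],
    [0, 0, 0],
    [0, 0, 0],
    [0, 0, 0],
    [-0.05, 0.7, 0],
    [-0.1, 1.6, 0],
  ],
  fingers=[0.6, 0.6, 0.6, 0, 0, 0, 0, 0],
)

```text
time: 35.9
tool_pos: [0.6059, 0.048, 0.0441]
tool_rot: [0.707, -0.023, 0.707, 0.022]
contact_force: [-6.4, -2.8, 4.3]
gripper_width: 0.231
```

Emit:
servo_tool(
  twist=[
    [0, 0, 0],
    [0, 0, 0],
    [0, 0, 0],
    [0, 0, 0],
    [0, 0, 0],
    [0, 0, 0],
    [0, 0, 0],
    [0, 0, 0],
  ],
  xyz=[
    [-0.13, 2, 0],
    [-0.13, 2, 0],
    [-0.13, 2, 0],
    [-0.13, 2, 0],
    [-0.13, 2, 0],
    [-0.11, 1.5, 0],
    [-0.08, 1.2, 0],
    [0, 0.3, 0],
  ],
  fingers=[0, 0, 0, 0, 0, 0, 0, 0],
)

```text
time: 36.9
tool_pos: [0.5974, 0.1755, 0.0441]
tool_rot: [0.706, -0.027, 0.707, 0.02]
contact_force: [-6.8, -19.2, 6.7]
gripper_width: 0.228
```

Emit:
servo_tool(
  twist=[
    [0, 0, 0],
    [0, 0, 0],
  ],
  xyz=[
    [0, 0, 0],
    [0, 0, 0],
  ],
  fingers=[0, 0],
)

```text
time: 37.15
tool_pos: [0.5974, 0.1755, 0.0441]
tool_rot: [0.706, -0.026, 0.707, 0.021]
contact_force: [-6.9, -12.8, 6.9]
gripper_width: 0.226
```

Emit:
servo_tool(
  twist=[
    [0, 0, 0],
    [0, 0, 0],
    [0, 0, 0],
    [0, 0, 0],
    [0, 0, 0],
    [0, 0, 0],
  ],
  xyz=[
    [0, -0.1, 0],
    [0, 0, 0],
    [0, 0, 3],
    [0, 0, 4],
    [-3, 3, 0],
    [0, 0, 0],
  ],
  fingers=[0.6, 0.6, 0.6, 0.6, 0.6, 0.6],
)

```text
time: 37.9
tool_pos: [0.5669, 0.2098, 0.1139]
tool_rot: [0.707, -0.024, 0.706, 0.024]
contact_force: [-0.6, -0.5, -0.3]
gripper_width: 0.602
```

```bash
python3 - <<'E'
from pl import *
st(); im=snap("top","t23"); snap("side","s23")
plinths("pics/t23.png",dict(rR=(331,187),rL=(309,163),sR=(330,163),sL=(310,187)),z=.0435)
c=cv2.resize(cv2.imread("pics/t23.png")[165:285,430:520],None,fx=5,fy=5,interpolation=cv2.INTER_CUBIC); cv2.imwrite("pics/t23t.png",c)
a=cv2.imread("pics/s23.png"); cv2.imwrite("pics/s23c.png",cv2.resize(a[130:260,240:420],(800,578),interpolation=cv2.INTER_CUBIC))
E
```

```text
t 37.90 tcp [56.69 20.98 11.39] appr [ 0.002  0.001 -1.   ] jaw deg 3.9 F [-0.6 -0.5 -0.3] w 0.602
rR [330.5 180.2] [59.14  2.88  4.35] minrect [591.4  28.8] [19.3  3.1] 87.1
rL [307.8 162.1] [63.76  8.56  4.35] minrect [637.8  85.4] [39.8 37.1] 54.5
sR [328.3 160.6] [64.13  3.41  4.35] minrect [640.9  33.6] [35.8 37.2] 3.2
sL none
```

View pics/t23t.png

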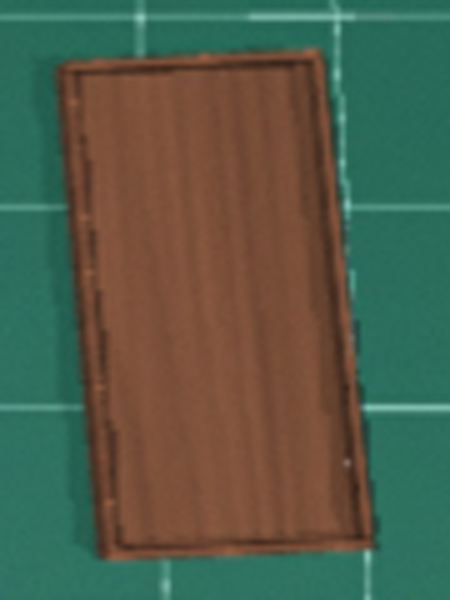

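View pics/s23c.png

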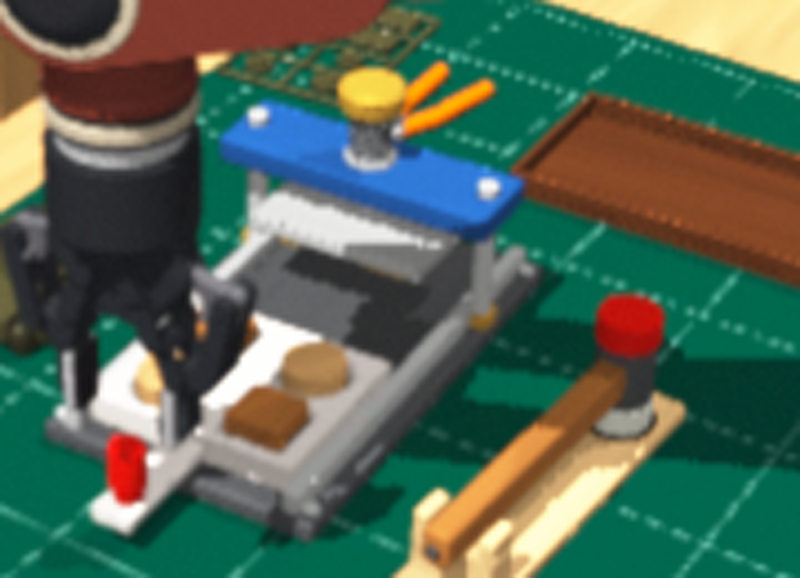

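View pics/t23.png

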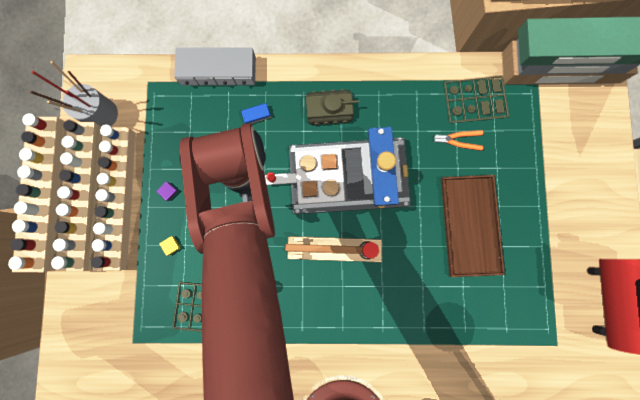

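The pictures show the shuttle fully out, all four plinths in their cavities (top view about (308,163), (329,161), (310,188), (331,188)), and the mallet standing in its rest. The tray is empty, with its corners near (441,178), (494,175), (504,275) and (450,276).

```bash
python3 - <<'E'
from h import *
st()
q=np.array([(57,63),(322,48),(373,550),(98,557)])
px=(q+.5)/5-.5+[430,165]
L=np.array([(.125,.065),(.125,-.065),(-.125,-.065),(-.125,.065)])
def W(p,L):
    c,s=np.cos(p[2]),np.sin(p[2]); return np.c_[p[0]+c*L[:,0]-s*L[:,1],p[1]+s*L[:,0]+c*L[:,1],np.full(len(L),.020)]
r=least_squares(lambda p:(proj("top",W(p,L))-px).ravel(),[.48,-.35,0]); p=r.x
print(p,np.degrees(p[2]),np.round(r.fun,1))
T=np.array([(-.060,-.027),(.040,-.027),(-.040,.027),(.060,.027)])
print(np.round(W(p,T)*100,2))
E
```

```text
t 38.00 tcp [56.77 20.84 11.3 ] appr [ 0.001  0.    -1.   ] jaw deg 3.8 F [-0.1  0.7  0. ] w 0.602
[ 0.48202192 -0.32338999  0.04107698] 2.353537760257768 [ 0.6 -0.7 -0.6  0.1 -0.7 -0.   0.7  0.6]
[[ 42.32 -35.28   2.  ]
 [ 52.31 -34.87   2.  ]
 [ 44.09 -29.81   2.  ]
 [ 54.09 -29.39   2.  ]]
```

Emit:
servo_tool(
  twist=[
    [0, 0, 0],
    [0, 0, 0],
    [0, 0, 0],
    [0, 0, 0],
    [0, 0, 0],
    [0, 0, 0],
  ],
  xyz=[
    [0.2, -5, 0],
    [0.2, -5, 0],
    [0.2, -5, 0],
    [0.03, -3, 0],
    [0, 0, -3.5],
    [0, 0, 0],
  ],
  fingers=[0.6, 0.6, 0.6, 0.6, 0.6, 0.6],
)

```text
time: 38.75
tool_pos: [0.5717, 0.0271, 0.0745]
tool_rot: [0.704, -0.022, 0.709, 0.023]
contact_force: [0.1, 0.4, 0.1]
gripper_width: 0.601
```

Emit:
servo_tool(
  twist=[
    [0, 0, 0],
    [0, 0, 0],
  ],
  xyz=[
    [0, 0, 0],
    [0, 0, 0],
  ],
  fingers=[0.6, 0.6],
)

```text
time: 39.0
tool_pos: [0.575, 0.0282, 0.0793]
tool_rot: [0.708, -0.023, 0.706, 0.023]
contact_force: [-0.3, 0.2, -0.1]
gripper_width: 0.6
```

Down to 3.75, grip, then lift high over the bridge.

Emit:
servo_tool(
  twist=[
    [0, 0, 0],
    [0, 0, 0],
    [0, 0, 0],
    [0, 0, 0],
    [0, 0, 0],
    [0, 0, 0],
    [0, 0, 0],
  ],
  xyz=[
    [-0.05, 0.03, -2.2],
    [0, 0, -1.5],
    [0, 0, -0.4],
    [0, 0, 0],
    [0, 0, 0],
    [0, 0, 0],
    [0, 0, 2],
  ],
  fingers=[0.6, 0.6, 0.6, 0, 0, 0, 0],
)

```text
time: 39.88
tool_pos: [0.5721, 0.0282, 0.056]
tool_rot: [0.706, -0.023, 0.708, 0.023]
contact_force: [0.4, -0.3, -0.5]
gripper_width: 0.424
```

```bash
python3 - <<'E'
from h import *
st(); snap("side","s24"); a=cv2.imread("pics/s24.png"); cv2.imwrite("pics/s24c.png",cv2.resize(a[130:250,240:400],(800,600),interpolation=cv2.INTER_CUBIC))
E
```

```text
t 39.88 tcp [57.21  2.82  5.6 ] appr [-0.003  0.    -1.   ] jaw deg 3.7 F [ 0.4 -0.3 -0.5] w 0.424
```

View pics/s24c.png

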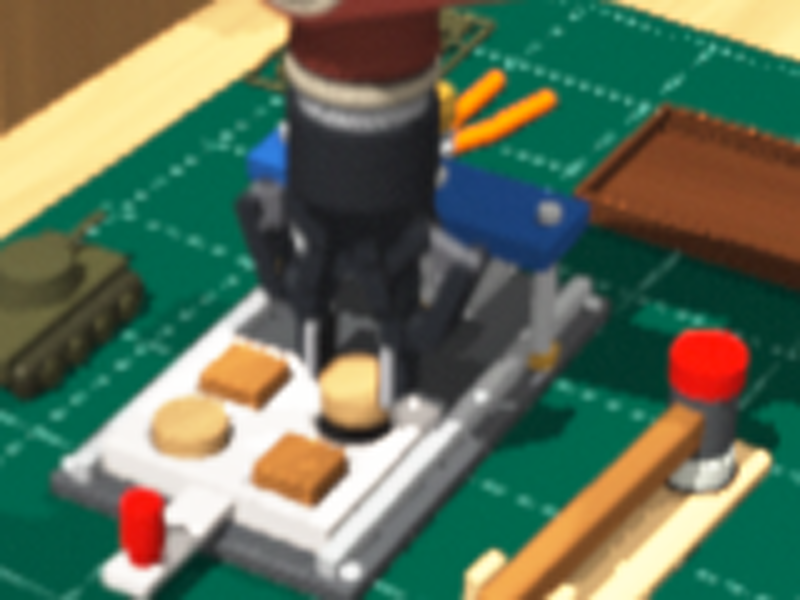

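Emit:
servo_tool(
  twist=[
    [0, 0, 0],
    [0, 0, 0],
    [0, 0, 0],
    [0, 0, 0],
    [0, 0, 0],
    [0, 0, 0],
    [0, 0, 0],
    [0, 0, 0],
  ],
  xyz=[
    [0, 0, 4],
    [0, 0, 5],
    [0, 0, 4],
    [-0.7, -5.4, 0],
    [-0.8, -5.4, 0],
    [-0.8, -5.4, 0],
    [-0.8, -5.4, 0],
    [-0.8, -5.4, 0],
  ],
  fingers=[0, 0, 0, 0, 0, 0, 0, 0],
)

```text
time: 40.92
tool_pos: [0.5343, -0.2436, 0.1885]
tool_rot: [0.707, -0.023, 0.706, 0.023]
contact_force: [-0.0, 0.3, 0.0]
gripper_width: 0.424
```

Emit:
servo_tool(
  twist=[
    [0, 0, 0],
    [0, 0, 0],
    [0, 0, 0],
    [0, 0, 0],
    [0, 0, 0],
    [0, 0, 0],
    [0, 0, 0],
  ],
  xyz=[
    [-0.8, -5.4, 0],
    [-0.4, -5.35, -1],
    [0, 0, -5],
    [0, 0, -5],
    [0, 0, -3],
    [0, 0, 0],
    [0, 0, 0],
  ],
  fingers=[0, 0, 0, 0, 0, 0, 0],
)

```text
time: 41.8
tool_pos: [0.5236, -0.3502, 0.0493]
tool_rot: [0.708, -0.024, 0.706, 0.022]
contact_force: [-0.0, -0.6, 0.2]
gripper_width: 0.426
```

Emit:
servo_tool(
  twist=[
    [0, 0, 0],
    [0, 0, 0],
    [0, 0, 0],
    [0, 0, 0],
    [0, 0, 0],
    [0, 0, 0],
    [0, 0, 0],
    [0, 0, 0],
  ],
  xyz=[
    [0, 0, -1.7],
    [0, 0, -1.2],
    [0, 0, -0.3],
    [0, 0, 0],
    [0, 0, 0],
    [0, 0, 0],
    [0, 0, 2],
    [0, 0, 4],
  ],
  fingers=[0, 0, 0, 0, 0.6, 0.6, 0.6, 0.6],
)

```text
time: 42.8
tool_pos: [0.5212, -0.3483, 0.0742]
tool_rot: [0.706, -0.022, 0.708, 0.024]
contact_force: [0.3, 0.4, 0.2]
gripper_width: 0.6
```

Emit:
servo_tool(
  twist=[
    [0, 0, 0],
    [0, 0, 0],
    [0, 0, 0],
    [0, 0, 0],
    [0, 0, 0],
    [0, 0, 0],
    [0, 0, 0],
    [0, 0, 0],
  ],
  xyz=[
    [0, 0, 5],
    [0, 0, 5.5],
    [0.6, 5.4, 0],
    [0.6, 5.4, 0],
    [0.6, 5.4, 0],
    [0.6, 5.4, 0],
    [0.6, 5.4, 0],
    [0.6, 5.4, 0],
  ],
  fingers=[0.6, 0.6, 0.6, 0.6, 0.6, 0.6, 0.6, 0.6],
)

```text
time: 43.8
tool_pos: [0.5587, -0.0236, 0.1816]
tool_rot: [0.708, -0.023, 0.706, 0.023]
contact_force: [-0.0, -0.2, -0.6]
gripper_width: 0.602
```

Emit:
servo_tool(
  twist=[
    [0, 0, 0],
    [0, 0, 0],
    [0, 0, 0],
    [0, 0, 0],
    [0, 0, 0],
    [0, 0, 0],
    [0, 0, 0],
  ],
  xyz=[
    [0.6, 5.4, 0],
    [0.58, 5.35, 0],
    [0, 0, -5],
    [0, 0, -5],
    [0, 0, -2],
    [0, 0, 0],
    [0, 0, 0],
  ],
  fingers=[0.6, 0.6, 0.6, 0.6, 0.6, 0.6, 0.6],
)

```text
time: 44.68
tool_pos: [0.5721, 0.082, 0.0625]
tool_rot: [0.708, -0.023, 0.705, 0.023]
contact_force: [-0.0, -0.3, 0.1]
gripper_width: 0.599
```

```bash
python3 - <<'E'
from h import *
st(); snap("top","t25"); a=cv2.imread("pics/t25.png"); cv2.imwrite("pics/t25c.png",cv2.resize(a[130:290,270:520],(800,512),interpolation=cv2.INTER_CUBIC))
E
```

```text
t 44.67 tcp [57.21  8.2   6.25] appr [ 0.004  0.    -1.   ] jaw deg 3.7 F [-0.  -0.3  0.1] w 0.599
```

View pics/t25c.png

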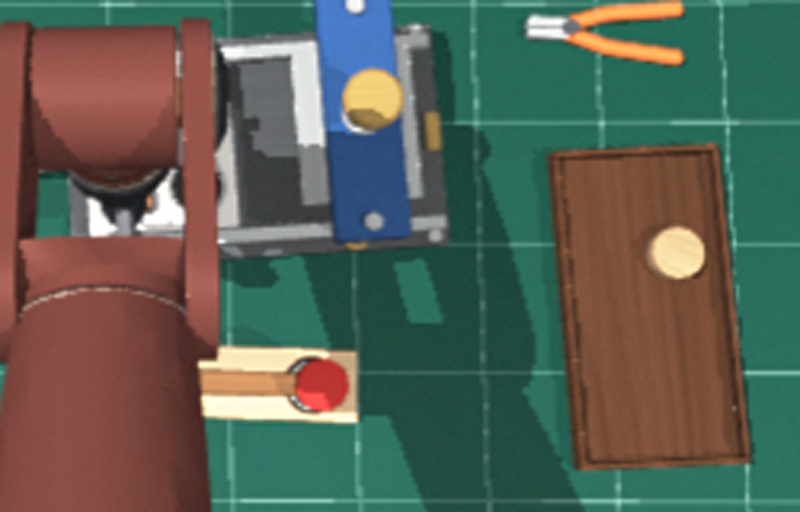

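Emit:
servo_tool(
  twist=[
    [0, 0, 0],
    [0, 0, 0],
    [0, 0, 0],
    [0, 0, 0],
    [0, 0, 0],
    [0, 0, 0],
    [0, 0, 0],
    [0, 0, 0],
  ],
  xyz=[
    [0, 0, -1.5],
    [0, 0, -1],
    [0, 0, 0],
    [0, 0, 0],
    [0, 0, 0],
    [0, 0, 0],
    [0, 0, 4],
    [0, 0, 5],
  ],
  fingers=[0.6, 0.6, 0.6, 0, 0, 0, 0, 0],
)

```text
time: 45.72
tool_pos: [0.5689, 0.0822, 0.1242]
tool_rot: [0.705, -0.023, 0.708, 0.023]
contact_force: [1.5, 0.7, 0.0]
gripper_width: 0.401
```

Emit:
servo_tool(
  twist=[
    [0, 0, 0],
    [0, 0, 0],
    [0, 0, 0],
    [0, 0, 0],
    [0, 0, 0],
    [0, 0, 0],
    [0, 0, 0],
    [0, 0, 0],
  ],
  xyz=[
    [0, 0, 5],
    [-1.6, -4.8, 0],
    [-1.7, -4.9, 0],
    [-1.7, -4.9, 0],
    [-1.7, -4.9, 0],
    [-1.7, -4.9, 0],
    [-1.7, -4.9, 0],
    [-1.7, -4.9, 0],
  ],
  fingers=[0, 0, 0, 0, 0, 0, 0, 0],
)

```text
time: 46.72
tool_pos: [0.4514, -0.2613, 0.175]
tool_rot: [0.707, -0.023, 0.707, 0.023]
contact_force: [0.5, 0.0, -0.6]
gripper_width: 0.397
```

Emit:
servo_tool(
  twist=[
    [0, 0, 0],
    [0, 0, 0],
    [0, 0, 0],
    [0, 0, 0],
    [0, 0, 0],
    [0, 0, 0],
    [0, 0, 0],
  ],
  xyz=[
    [-1.6, -4.9, 0],
    [-1.4, -4.4, -1],
    [0, 0, -5],
    [0, 0, -5],
    [0, 0, -2],
    [0, 0, 0],
    [0, 0, 0],
  ],
  fingers=[0, 0, 0, 0, 0, 0, 0],
)

```text
time: 47.6
tool_pos: [0.4236, -0.354, 0.0472]
tool_rot: [0.708, -0.024, 0.706, 0.022]
contact_force: [0.7, -0.1, -0.5]
gripper_width: 0.398
```

```bash
python3 - <<'E'
from h import *
st(); snap("top","t26"); a=cv2.imread("pics/t26.png"); b=cv2.resize(a[130:290,270:520],(800,512),interpolation=cv2.INTER_CUBIC); cv2.imwrite("pics/t26c.png",b)
snap("side","s26"); a=cv2.imread("pics/s26.png"); cv2.imwrite("pics/s26c.png",cv2.resize(a[110:260,280:480],(800,600),interpolation=cv2.INTER_CUBIC))
E
```

```text
t 47.60 tcp [ 42.36 -35.4    4.72] appr [ 0.003 -0.003 -1.   ] jaw deg 3.7 F [ 0.7 -0.1 -0.5] w 0.398
```

View pics/t26c.png

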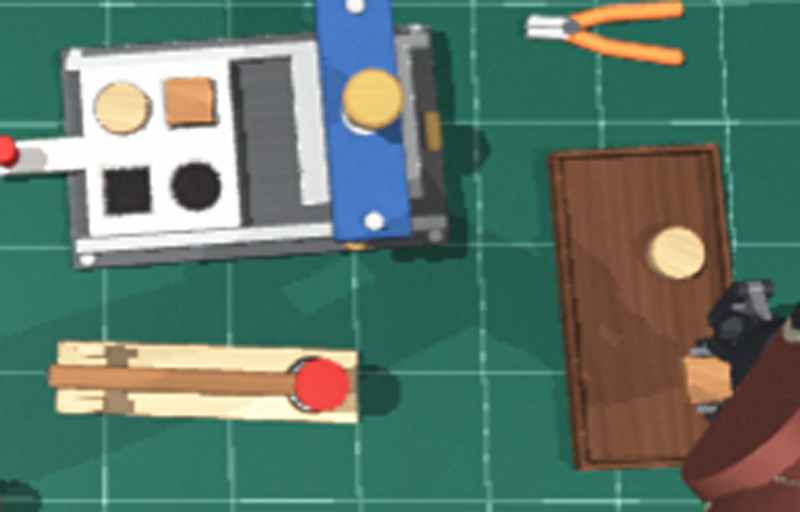

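View pics/s26c.png

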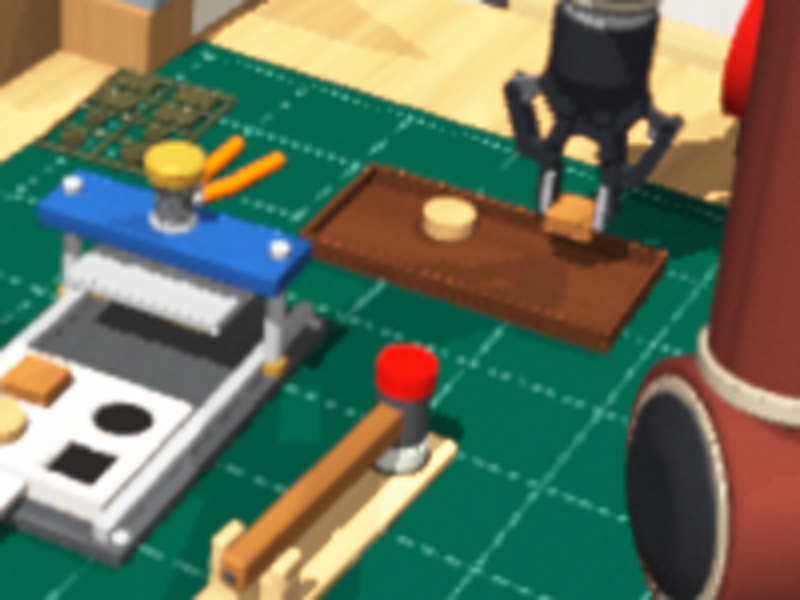

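Emit:
servo_tool(
  twist=[
    [0, 0, 0],
    [0, 0, 0],
    [0, 0, 0],
    [0, 0, 0],
    [0, 0, 0],
    [0, 0, 0],
    [0, 0, 0],
    [0, 0, 0],
  ],
  xyz=[
    [0, 0, -1.7],
    [0, 0, -1.1],
    [0, 0, -0.3],
    [0, 0, 0],
    [0, 0, 0],
    [0, 0, 0],
    [0, 0, 2],
    [0, 0, 4],
  ],
  fingers=[0, 0, 0, 0, 0.6, 0.6, 0.6, 0.6],
)

```text
time: 48.7
tool_pos: [0.4213, -0.3518, 0.0736]
tool_rot: [0.706, -0.022, 0.708, 0.024]
contact_force: [0.9, -0.6, -1.2]
gripper_width: 0.601
```

Emit:
servo_tool(
  twist=[
    [0, 0, 0],
    [0, 0, 0],
    [0, 0, 0],
    [0, 0, 0],
    [0, 0, 0],
    [0, 0, 0],
    [0, 0, 0],
    [0, 0, 0],
  ],
  xyz=[
    [0, 0, 5],
    [0, 0, 5.5],
    [2.7, 4.8, 0],
    [2.7, 4.8, 0],
    [2.7, 4.8, 0],
    [2.7, 4.8, 0],
    [2.7, 4.8, 0],
    [2.7, 4.8, 0],
  ],
  fingers=[0.6, 0.6, 0.6, 0.6, 0.6, 0.6, 0.6, 0.6],
)

```text
time: 49.7
tool_pos: [0.5853, -0.0632, 0.1808]
tool_rot: [0.708, -0.023, 0.706, 0.023]
contact_force: [-0.1, 0.7, 0.7]
gripper_width: 0.602
```

Emit:
servo_tool(
  twist=[
    [0, 0, 0],
    [0, 0, 0],
    [0, 0, 0],
    [0, 0, 0],
    [0, 0, 0],
    [0, 0, 0],
    [0, 0, 0],
  ],
  xyz=[
    [2.7, 4.9, 0],
    [2.8, 4.9, 0],
    [0, 0, -5],
    [0, 0, -5],
    [0, 0, -1.5],
    [0, 0, 0],
    [0, 0, 0],
  ],
  fingers=[0.6, 0.6, 0.6, 0.6, 0.6, 0.6, 0.6],
)

```text
time: 50.58
tool_pos: [0.6412, 0.0329, 0.067]
tool_rot: [0.708, -0.023, 0.705, 0.023]
contact_force: [0.5, -0.7, 0.3]
gripper_width: 0.596
```

```bash
python3 - <<'E'
from h import *
st(); snap("top","t27"); a=cv2.imread("pics/t27.png"); b=cv2.resize(a[130:290,270:520],(800,512),interpolation=cv2.INTER_CUBIC); cv2.imwrite("pics/t27c.png",b)
snap("side","s27"); a=cv2.imread("pics/s27.png"); cv2.imwrite("pics/s27c.png",cv2.resize(a[110:260,240:440],(800,600),interpolation=cv2.INTER_CUBIC))
E
```

```text
t 50.58 tcp [64.12  3.29  6.7 ] appr [ 0.005 -0.    -1.   ] jaw deg 3.7 F [ 0.5 -0.7  0.3] w 0.596
```

View pics/t27c.png

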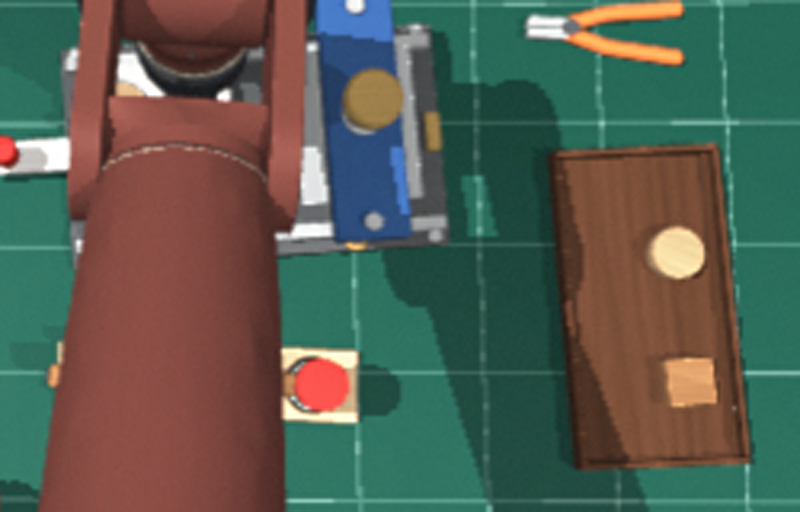

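View pics/s27c.png

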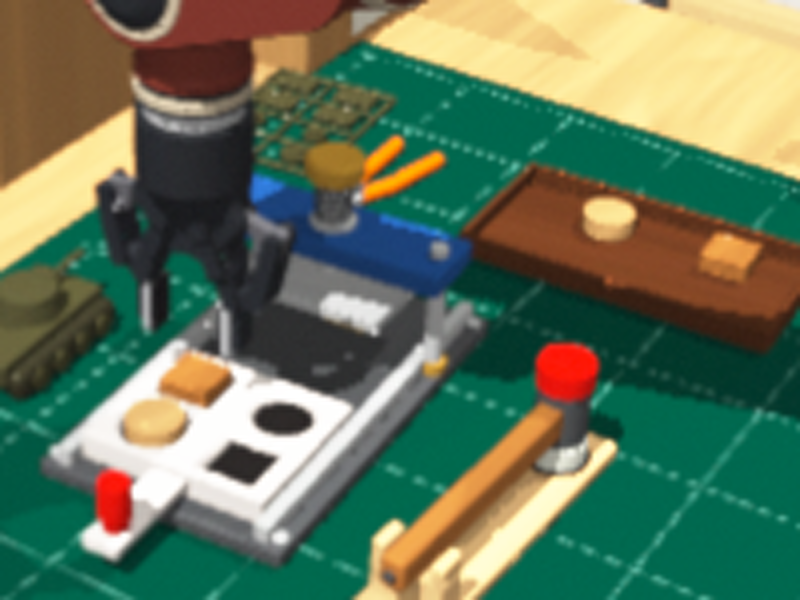

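Emit:
servo_tool(
  twist=[
    [0, 0, 0],
    [0, 0, 0],
    [0, 0, 0],
    [0, 0, 0],
    [0, 0, 0],
    [0, 0, 0],
    [0, 0, 0],
    [0, 0, 0],
  ],
  xyz=[
    [0, 0, -1.8],
    [0, 0, -1.1],
    [0, 0, 0],
    [0, 0, 0],
    [0, 0, 0],
    [0, 0, 0],
    [0, 0, 4],
    [0, 0, 5],
  ],
  fingers=[0.6, 0.6, 0.6, 0, 0, 0, 0, 0],
)

```text
time: 51.68
tool_pos: [0.638, 0.0333, 0.1241]
tool_rot: [0.706, -0.023, 0.708, 0.023]
contact_force: [1.0, 0.3, 0.8]
gripper_width: 0.397
```

Emit:
servo_tool(
  twist=[
    [0, 0, 0],
    [0, 0, 0],
    [0, 0, 0],
    [0, 0, 0],
    [0, 0, 0],
    [0, 0, 0],
    [0, 0, 0],
    [0, 0, 0],
  ],
  xyz=[
    [0, 0, 5],
    [-1.4, -4.7, 0],
    [-1.4, -4.7, 0],
    [-1.4, -4.7, 0],
    [-1.4, -4.7, 0],
    [-1.4, -4.7, 0],
    [-1.4, -4.7, 0],
    [-1.5, -4.5, 0],
  ],
  fingers=[0, 0, 0, 0, 0, 0, 0, 0],
)

```text
time: 52.68
tool_pos: [0.5396, -0.2953, 0.175]
tool_rot: [0.707, -0.023, 0.707, 0.023]
contact_force: [0.3, -0.1, 0.8]
gripper_width: 0.399
```

Emit:
servo_tool(
  twist=[
    [0, 0, 0],
    [0, 0, 0],
    [0, 0, 0],
    [0, 0, 0],
    [0, 0, 0],
    [0, 0, 0],
  ],
  xyz=[
    [0, 0, -1],
    [0, 0, -5],
    [0, 0, -5],
    [0, 0, -2],
    [0, 0, 0],
    [0, 0, 0],
  ],
  fingers=[0, 0, 0, 0, 0, 0],
)

```text
time: 53.42
tool_pos: [0.5419, -0.2945, 0.0473]
tool_rot: [0.708, -0.024, 0.706, 0.022]
contact_force: [-0.1, 0.1, -0.0]
gripper_width: 0.398
```

```bash
python3 - <<'E'
from h import *
st()
snap("side","s28"); a=cv2.imread("pics/s28.png"); cv2.imwrite("pics/s28c.png",cv2.resize(a[110:260,280:480],(800,600),interpolation=cv2.INTER_CUBIC))
E
```

```text
t 53.42 tcp [ 54.19 -29.45   4.73] appr [ 0.003 -0.002 -1.   ] jaw deg 3.7 F [-0.1  0.1 -0. ] w 0.398
```

View pics/s28c.png

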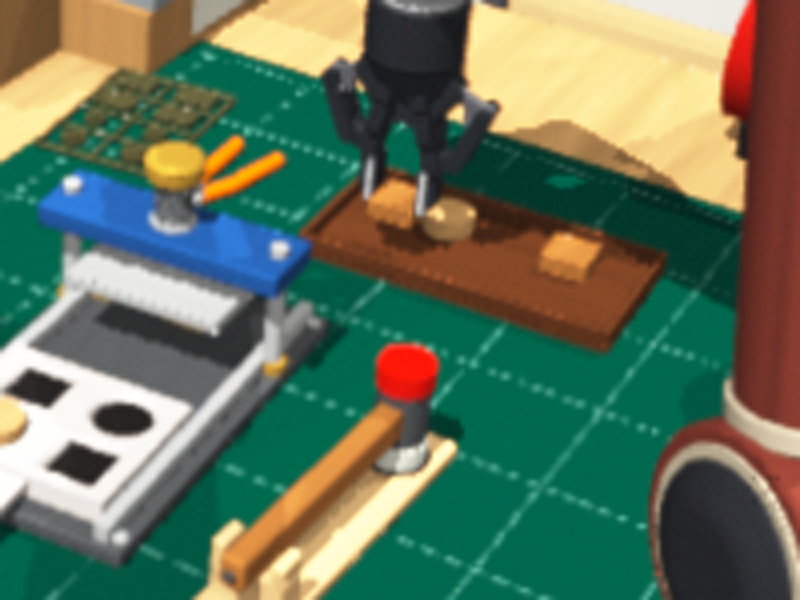

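Emit:
servo_tool(
  twist=[
    [0, 0, 0],
    [0, 0, 0],
    [0, 0, 0],
    [0, 0, 0],
    [0, 0, 0],
    [0, 0, 0],
    [0, 0, 0],
    [0, 0, 0],
  ],
  xyz=[
    [0, 0, -1.7],
    [0, 0, -1.1],
    [0, 0, -0.3],
    [0, 0, 0],
    [0, 0, 0],
    [0, 0, 0],
    [0, 0, 2],
    [0, 0, 4],
  ],
  fingers=[0, 0, 0, 0, 0.6, 0.6, 0.6, 0.6],
)

```text
time: 54.48
tool_pos: [0.539, -0.293, 0.0735]
tool_rot: [0.706, -0.022, 0.708, 0.024]
contact_force: [0.5, -0.7, -0.3]
gripper_width: 0.598
```

Emit:
servo_tool(
  twist=[
    [0, 0, 0],
    [0, 0, 0],
    [0, 0, 0],
    [0, 0, 0],
    [0, 0, 0],
    [0, 0, 0],
    [0, 0, 0],
    [0, 0, 0],
  ],
  xyz=[
    [0, 0, 5],
    [0, 0, 5.5],
    [1.4, 5.4, 0],
    [1.4, 5.4, 0],
    [1.4, 5.4, 0],
    [1.4, 5.4, 0],
    [1.4, 5.4, 0],
    [1.3, 5.4, 0],
  ],
  fingers=[0.6, 0.6, 0.6, 0.6, 0.6, 0.6, 0.6, 0.6],
)

```text
time: 55.48
tool_pos: [0.6239, 0.032, 0.1809]
tool_rot: [0.708, -0.023, 0.706, 0.023]
contact_force: [1.2, -0.3, 0.3]
gripper_width: 0.597
```

Emit:
servo_tool(
  twist=[
    [0, 0, 0],
    [0, 0, 0],
    [0, 0, 0],
    [0, 0, 0],
    [0, 0, 0],
    [0, 0, 0],
  ],
  xyz=[
    [1.3, 5.55, 0],
    [0, 0, -5],
    [0, 0, -5],
    [0, 0, -1.5],
    [0, 0, 0],
    [0, 0, 0],
  ],
  fingers=[0.6, 0.6, 0.6, 0.6, 0.6, 0.6],
)

```text
time: 56.22
tool_pos: [0.6383, 0.0855, 0.0671]
tool_rot: [0.708, -0.023, 0.705, 0.023]
contact_force: [-0.7, -0.1, 0.8]
gripper_width: 0.598
```

```bash
python3 - <<'E'
from h import *
st(); snap("top","t29"); a=cv2.imread("pics/t29.png"); b=cv2.resize(a[130:290,270:520],(800,512),interpolation=cv2.INTER_CUBIC); cv2.imwrite("pics/t29c.png",b)
snap("side","s29"); a=cv2.imread("pics/s29.png"); cv2.imwrite("pics/s29c.png",cv2.resize(a[110:260,240:440],(800,600),interpolation=cv2.INTER_CUBIC))
E
```

```text
t 56.23 tcp [63.83  8.55  6.71] appr [ 0.005  0.    -1.   ] jaw deg 3.7 F [-0.7 -0.1  0.8] w 0.598
```

View pics/t29c.png

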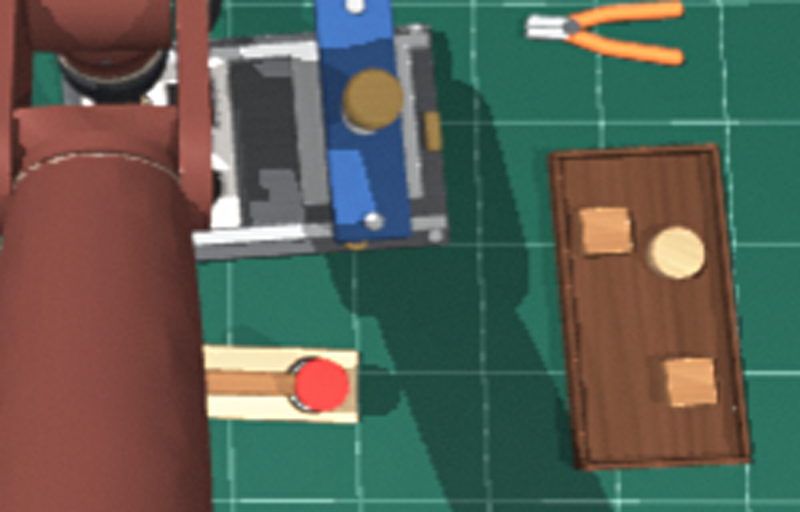

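View pics/s29c.png

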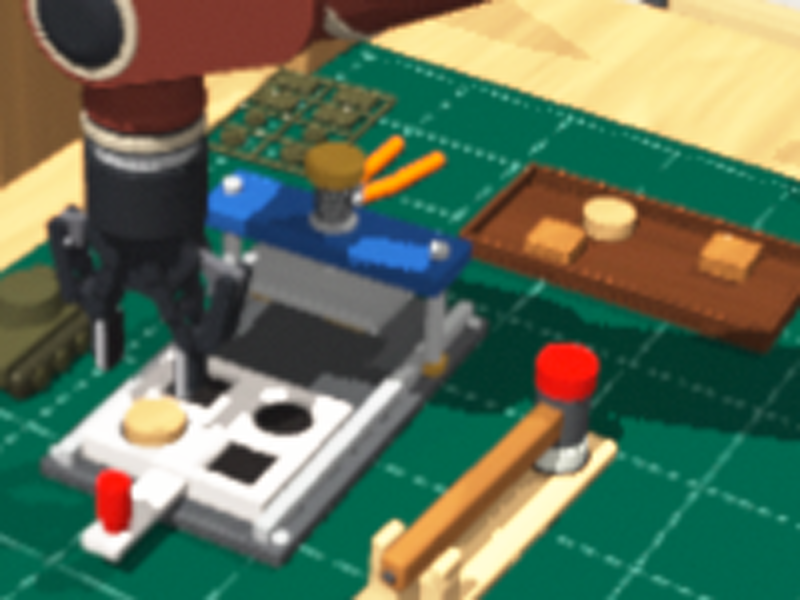

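Emit:
servo_tool(
  twist=[
    [0, 0, 0],
    [0, 0, 0],
    [0, 0, 0],
    [0, 0, 0],
    [0, 0, 0],
    [0, 0, 0],
    [0, 0, 0],
    [0, 0, 0],
  ],
  xyz=[
    [0, 0, -1.8],
    [0, 0, -1.1],
    [0, 0, 0],
    [0, 0, 0],
    [0, 0, 0],
    [0, 0, 0],
    [0, 0, 4],
    [0, 0, 5],
  ],
  fingers=[0.6, 0.6, 0.6, 0, 0, 0, 0, 0],
)

```text
time: 57.32
tool_pos: [0.635, 0.0857, 0.1242]
tool_rot: [0.706, -0.023, 0.708, 0.023]
contact_force: [0.3, 0.7, 0.1]
gripper_width: 0.433
```

Emit:
servo_tool(
  twist=[
    [0, 0, 0],
    [0, 0, 0],
    [0, 0, 0],
    [0, 0, 0],
    [0, 0, 0],
    [0, 0, 0],
    [0, 0, 0],
    [0, 0, 0],
  ],
  xyz=[
    [0, 0, 5],
    [-2.4, -4.8, 0],
    [-2.4, -4.8, 0],
    [-2.5, -4.8, 0],
    [-2.5, -4.8, 0],
    [-2.5, -4.8, 0],
    [-2.5, -4.8, 0],
    [-2.5, -4.8, 0],
  ],
  fingers=[0, 0, 0, 0, 0, 0, 0, 0],
)

```text
time: 58.32
tool_pos: [0.4623, -0.2517, 0.1752]
tool_rot: [0.707, -0.023, 0.706, 0.023]
contact_force: [-0.0, -0.4, 0.4]
gripper_width: 0.433
```

Emit:
servo_tool(
  twist=[
    [0, 0, 0],
    [0, 0, 0],
    [0, 0, 0],
    [0, 0, 0],
    [0, 0, 0],
    [0, 0, 0],
  ],
  xyz=[
    [-2.3, -4.75, -1],
    [0, 0, -5],
    [0, 0, -5],
    [0, 0, -2],
    [0, 0, 0],
    [0, 0, 0],
  ],
  fingers=[0, 0, 0, 0, 0, 0],
)

```text
time: 59.08
tool_pos: [0.4411, -0.2985, 0.0463]
tool_rot: [0.707, -0.024, 0.706, 0.022]
contact_force: [-0.2, 0.0, 0.6]
gripper_width: 0.427
```

```bash
python3 - <<'E'
from h import *
st()
snap("side","s30"); a=cv2.imread("pics/s30.png"); cv2.imwrite("pics/s30c.png",cv2.resize(a[110:260,280:480],(800,600),interpolation=cv2.INTER_CUBIC))
E
```

```text
t 59.08 tcp [ 44.11 -29.85   4.63] appr [ 0.002 -0.002 -1.   ] jaw deg 3.7 F [-0.2  0.   0.6] w 0.427
```

View pics/s30c.png

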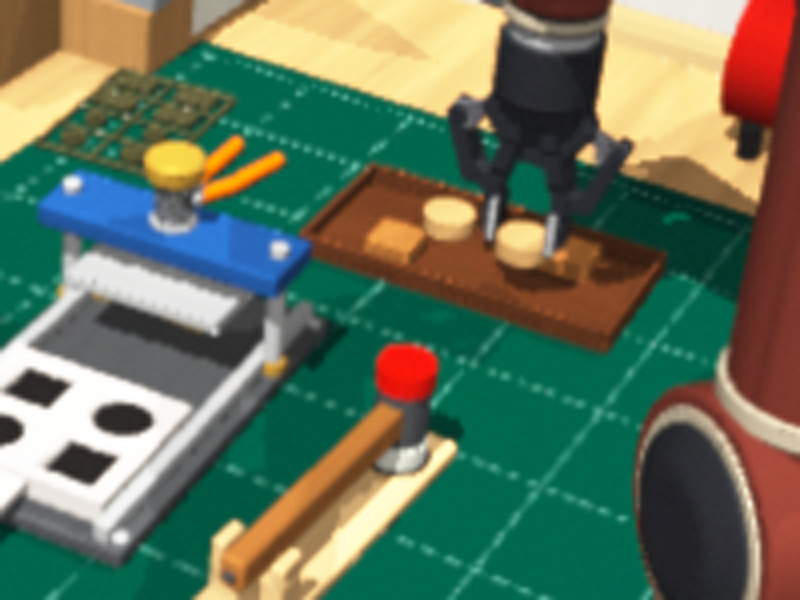

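Emit:
servo_tool(
  twist=[
    [0, 0, 0],
    [0, 0, 0],
    [0, 0, 0],
    [0, 0, 0],
    [0, 0, 0],
    [0, 0, 0],
    [0, 0, 0],
    [0, 0, 0],
  ],
  xyz=[
    [0, 0, -1.7],
    [0, 0, -1.1],
    [0, 0, -0.2],
    [0, 0, 0],
    [0, 0, 0],
    [0, 0, 0],
    [0, 0, 2],
    [0, 0, 4],
  ],
  fingers=[0, 0, 0, 0, 0.6, 0.6, 0.6, 0.6],
)

```text
time: 60.12
tool_pos: [0.4389, -0.2967, 0.0737]
tool_rot: [0.706, -0.022, 0.708, 0.024]
contact_force: [1.3, 0.0, 0.1]
gripper_width: 0.601
```

Emit:
servo_tool(
  twist=[
    [0, 0, 0],
    [0, 0, 0],
    [0, 0, 0],
    [0, 0, 0],
    [0, 0, 0],
    [0, 0, 0],
    [0, 0, 0],
    [0, 0, 0],
  ],
  xyz=[
    [0, 0, 5],
    [0, 0, 5.5],
    [-3, -4.5, 0],
    [-3, -4.5, 0],
    [-3, -4.5, 0],
    [-3, -4.5, 0],
    [0, 0, 0],
    [0, 0, 0],
  ],
  fingers=[0.6, 0.6, 0.6, 0.6, 0.6, 0.6, 0.6, 0.6],
)

```text
time: 61.12
tool_pos: [0.3203, -0.4776, 0.1798]
tool_rot: [0.707, -0.023, 0.707, 0.023]
contact_force: [-0.6, -0.5, -0.1]
gripper_width: 0.6
```

```bash
python3 - <<'E'
from mal import *
from pl import plinths
st(); snap("top","t31"); snap("side","s31"); im=cv2.imread("pics/t31.png")
c,b=red("top",im,(355,235,395,265)); print("head",unproj("top",c,.088))
plinths("pics/t31.png",dict(A=(485,249),B=(481,209),C=(459,242),D=(459,202)),z=.022)
a=cv2.imread("pics/s31.png"); cv2.imwrite("pics/s31c.png",cv2.resize(a[110:260,240:480],(800,500),interpolation=cv2.INTER_CUBIC))
E
```

```text
t 61.12 tcp [ 32.03 -47.76  17.98] appr [ 0.  0. -1.] jaw deg 3.7 F [-0.6 -0.5 -0.1] w 0.600
head [[ 0.4185613  -0.06186163  0.088     ]]
A [485.5 248.6] [ 42.27 -35.29   2.2 ] minrect [ 422.  -352.8] [36.  35.5] 2.1
B [481.4 208.5] [ 52.23 -34.79   2.2 ] minrect [ 522.3 -348. ] [39.6 40.3] 37.6
C [462.1 241.5] [ 44.02 -29.66   2.2 ] minrect [ 440.2 -296.5] [37.8 39. ] 26.3
D [459.  201.4] [ 54.03 -29.34   2.2 ] minrect [ 540.1 -292.9] [35.2 37.5] 1.2
```

View pics/t31.png

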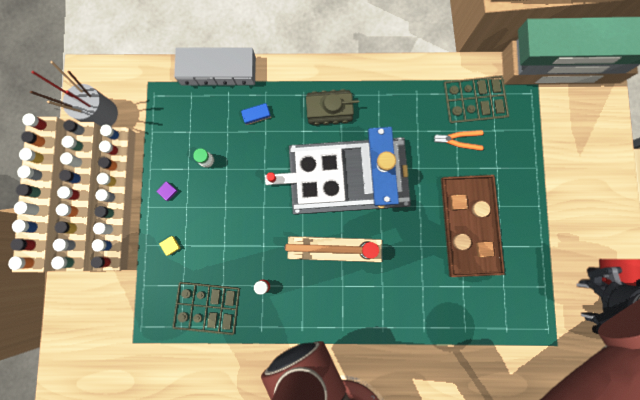

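View pics/s31c.png

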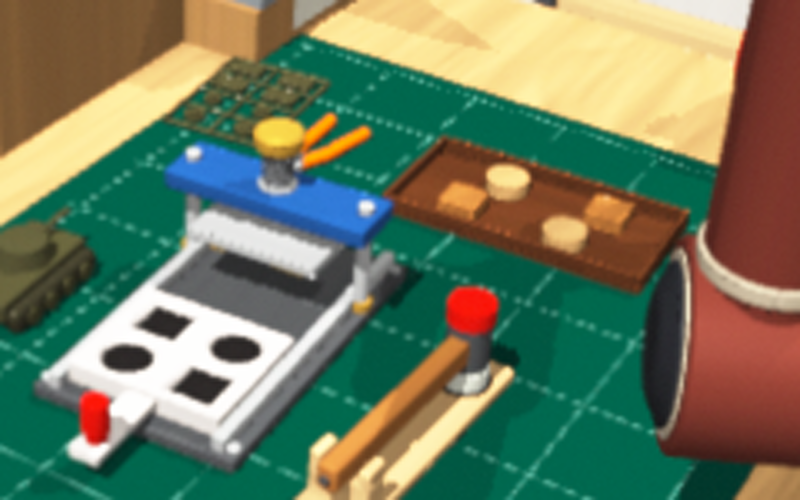

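The last pictures show all four plinths flat and apart in the tray, at (485,249), (481,209), (462,241) and (459,201). The mallet is upright in its rest, the shuttle is out, the ram is up, and the bystanders and look-alikes sit where they were.

```bash
python3 - <<'E'
from h import *
print(job.job_done())
E
```

```text
the job is handed in; nothing more can be done
None
```

All four plinths were stamped and now lie flat and separate in the dark tray. I handed the job in at about 61 s; it reports no verdict.

- **Loading:** I drew the shuttle out to its stop. I seated the two round and two brown square plinths in cavities of their own outline, and left the purple and yellow look-alikes alone.
- **Stamping:** I slid the shuttle home to its stop and pressed the striking head down with the mallet. At the bottom of its travel the force rose to about 26 N with almost no further movement, so I took it to be on its stop.
- **Returning:** I stood the mallet back in its rest, drew the shuttle out again, and moved the plinths to the tray.

**Last checks:**
- Each plinth is within 2 mm of where I meant to put it in the tray.
- The mallet head is within 1 mm of where it started.
- By eye in the pictures, the ram is up, the shuttle is out and nothing else has moved.
- No check failed. The only things out of the ordinary were contact forces of 8 to 14 N while seating three plinths; the pictures then showed them seated and level.

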